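# Empty the pop-up bit magazines for regrinding

## Task

The boring bits in the two pop-up magazines are due for regrinding. Press the knob of the stowed magazine down fully and let go so that it pops up, pull every bit out of the clips of both magazines and put it in the grey tray, and finally press each emptied magazine down so that it stays locked. Leave the other things on the bench where they are.

Things in the scene. Friction and masses are not known exactly. Their poses are not given: they have to be found in the camera images.
- mag_a: fixed open-topped plywood case with dark end bands, 194 (x) x 70 (y) x 78 high; origin centre of underside, z up. In it rides a sprung aluminium deck on a push-push latch: top 84 above the bench when up, 58 when locked (bits' heads then down inside the case). A black push knob at its -x end; three spring clips at x -20, 25, 70, y 0. This deck starts stowed (locked down)
- mag_a_carrier (a joint): how far this deck is pressed down, m: 0 up, about 0.026 locked, 0.0365 bottom stop. A press to the bottom (beyond 0.034) and letting go changes its state: up becomes locked; locked becomes up, rising by itself in about half a second. A shorter press changes nothing. Pressing takes 6 to 13 N until the stop
- mag_a_pad (a point): centre of the flat top of this magazine's push knob (36 across, flat), at x = -64, y = 0 of the magazine; it moves with the deck: 116 above the bench when up, 90 when locked, 79.5 at the stop (always above the case's rim)
- mag_b: fixed open-topped plywood case with dark end bands, 194 (x) x 70 (y) x 78 high; origin centre of underside, z up. In it rides a sprung aluminium deck on a push-push latch: top 84 above the bench when up, 58 when locked (bits' heads then down inside the case). A black push knob at its -x end; three spring clips at x -20, 25, 70, y 0. This deck starts up
- mag_b_carrier (a joint): how far this deck is pressed down, m: 0 up, about 0.026 locked, 0.0365 bottom stop. A press to the bottom (beyond 0.034) and letting go changes its state: up becomes locked; locked becomes up, rising by itself in about half a second. A shorter press changes nothing. Pressing takes 6 to 13 N until the stop
- mag_b_pad (a point): centre of the flat top of this magazine's push knob (36 across, flat), at x = -64, y = 0 of the magazine; it moves with the deck: 116 above the bench when up, 90 when locked, 79.5 at the stop (always above the case's rim)
- bit_a0: steel wood-boring bit, 70 g, may be absent; origin under its head collar (rests on the deck), z along its axis to the cutting end (up in the clip). Collar 20 across, z 0 to 5; round head 24 across, z 5 to 20; spur to 24. Shank 8 across down to z -40, bulge 12.6 at z -31 held by sprung jaws under the deck: pull straight up with 4 to 10 N; 45 of lift clears the deck. Starts in mag_a
- bit_a1: steel wood-boring bit, 70 g, may be absent; origin under its head collar (rests on the deck), z along its axis to the cutting end (up in the clip). Collar 20 across, z 0 to 5; round head 24 across, z 5 to 20; spur to 24. Shank 8 across down to z -40, bulge 12.6 at z -31 held by sprung jaws under the deck: pull straight up with 4 to 10 N; 45 of lift clears the deck. Starts in mag_a
- bit_a2: steel wood-boring bit, 70 g, may be absent; origin under its head collar (rests on the deck), z along its axis to the cutting end (up in the clip). Collar 20 across, z 0 to 5; round head 24 across, z 5 to 20; spur to 24. Shank 8 across down to z -40, bulge 12.6 at z -31 held by sprung jaws under the deck: pull straight up with 4 to 10 N; 45 of lift clears the deck. Starts in mag_a
- bit_b0: steel wood-boring bit, 70 g, may be absent; origin under its head collar (rests on the deck), z along its axis to the cutting end (up in the clip). Collar 20 across, z 0 to 5; round head 24 across, z 5 to 20; spur to 24. Shank 8 across down to z -40, bulge 12.6 at z -31 held by sprung jaws under the deck: pull straight up with 4 to 10 N; 45 of lift clears the deck. Starts in mag_b
- bit_b1: steel wood-boring bit, 70 g, may be absent; origin under its head collar (rests on the deck), z along its axis to the cutting end (up in the clip). Collar 20 across, z 0 to 5; round head 24 across, z 5 to 20; spur to 24. Shank 8 across down to z -40, bulge 12.6 at z -31 held by sprung jaws under the deck: pull straight up with 4 to 10 N; 45 of lift clears the deck. Starts in mag_b
- bit_b2: steel wood-boring bit, 70 g, may be absent; origin under its head collar (rests on the deck), z along its axis to the cutting end (up in the clip). Collar 20 across, z 0 to 5; round head 24 across, z 5 to 20; spur to 24. Shank 8 across down to z -40, bulge 12.6 at z -31 held by sprung jaws under the deck: pull straight up with 4 to 10 N; 45 of lift clears the deck. Starts in mag_b
- tray: loose grey open tray, 200 (x) x 140 (y) x 40 high, walls and floor 4 thick, 0.7 kg; origin at the centre of its underside, z up
- offcut: pine offcut, 45 x 160 x 28, a bystander to be left alone; origin at its underside
- oil_bottle: amber oil bottle, 48 across, 120 high, a bystander to be left alone; origin at its underside
- screwdriver: screwdriver lying on the bench, a bystander to be left alone; origin at its underside
- glue_jar: white glue jar, 60 across, 70 high, a bystander to be left alone; origin at its underside
Not all that is in view belongs to the job. Leave any purple or yellow look-alike of the bit_a2 alone.

How it is judged:
By the outcome, as a careful person would: the job done as asked, in the order asked, and still so for the second after the job is handed in, with the robot touching nothing.
Of bit_a0, bit_a1, bit_a2 only 2 to 3 are there at a start; the rules pass over those that are not, and their reading is None.
Of bit_b0, bit_b1, bit_b2 only 2 to 3 are there at a start; the rules pass over those that are not, and their reading is None.
At some moment in a run one of tray may be knocked a few centimetres aside while the robot is not near it.
Once in a run the grip may slacken for a moment while it holds something.
It also fails if it takes over 210 s, if anything falls off the work surface, if the arm or the gripper's body presses on something with over 40 N, if the wrist force passes 120 N, or if a joint passes its speed limit or range.

## Robot

A 6-joint arm with a two-finger parallel gripper is mounted at the origin on the work surface. World frame = base frame: x ahead of the robot, y to its left, z up, the work surface at z = 0. Lengths are in m, angles in rad, forces in N, time in s.
With the tool pointing down it reaches from about 0.35 to 0.975 m from the base axis. Payload 4.9 kg.
Tool frame: the origin (TCP) lies between the finger pads; the fingertips stand 17 mm ahead of it and the grasp point (between the pads) lies 2 mm behind it; z points along the fingers, y is the direction in which the jaws open and shut (so a half turn about z gives the same grasp; the last joint's range is limited). The gripper opens to 85 mm and grips with 20 to 120 N. Pads are 22 mm wide; open, the fingers measure 114 mm over their backs; the gripper's body (76 mm by 85 mm) begins 54 mm behind the grasp point. The pads swing forward as they close: fully open they stand 13 mm farther back than shut.
Start: joints at [-0.119, 0.053, 1.613, -0, 1.476, -0.119], TCP at [0.625, 0, 0.248] pointing down, gripper open.
Joint ranges: [-3.01, 3.01], [-1.01, 2.22], [0.06, 2.58], [-1.02, 4.17], [0.09, 2.62], [-3.14, 3.14]. Speed limits (rad/s): [2.57, 2.57, 3.14, 3.14, 3.14, 3.14].

## Interface

Orientations are given as a unit quaternion [w, x, y, z].
In Python, from plant import state, grab_frame, camera_model, job_done, find_in, silhouettes, landmark_of gives the robot as it stands.
- The arm moves only by the shell command python3 -m crank 'ROWS'. ROWS is JSON, a list of rows, each an object with "angular": the turn, a rotation vector about the tool's x, y, z each as a share of 5 degrees, from -1 to 1, a list of three; "delta_pos": the shift along the tool's x, y, z each as a share of 3 cm, from -1 to 1, a list of three; "gripper": the opening, from 0 (shut) to 1 (fully open). In form: [{"angular": [ax, ay, az], "delta_pos": [tx, ty, tz], "gripper": gripper}, ...]. A call has 1 to 12 rows; each row shifts and turns the commanded pose from where the row before left it, along the tool's axes as they then stand; what a row does not reach is not made up. A row lasts 1/8 s, in which the tool goes at most 62.5 mm and 10.7 degrees, less where a joint would pass 70% of its speed; a pose out of reach is approached as far as the arm can. A call with a number of a shift or a turn outside -1 to 1 is refused whole. A call with a gripper value outside its range is refused whole. The fingers move at their own pace and stop on an object; the grip force is fixed at half the most. Time passes only in rows, so rows that do not move let the fingers close. It gives the time, the measured TCP pose, the force and the opening at its end, in the units of the state.
- state(): the state, without advancing time (a new reading comes with each control period).
- grab_frame(name): name is "scene" or "side" or "wrist"; returns the picture (384x512x3 uint8, red, green, blue); there is no depth.
- camera_model(name): a dict with "camera_matrix" (3x3 intrinsics, pixels), "rvec" (rotation vector, rad) and "tvec" (3), from world to camera coordinates, as OpenCV has them; the wrist camera has in their place "mount" (4x4, takes a point from camera to tool coordinates, whose origin is the TCP and whose axes are the flange's). Camera axes: x right, y down, z forward; pixel columns grow to the right and rows downward; lengths in m; the calibration is good to about 2 mm. A picture is of the moment at which its call begins: read the wrist's pose just before it. camera_model takes no time and is no camera call.
- job_done(): hands the job in, once; it reports no verdict.
Trained networks look in the newest picture that a camera, given by its name, has taken for a name from the list of things; names that differ only in an ending like _2 or _b are one class to them, and where a whole thing is asked for, a point or a joint stands for the part that bears it (a point fixed in the world has none). Each returns a list of dicts, best first, with "conf" (0 to 1); they miss things now and then, are a little off and sometimes report something else, mostly with a low value. They report only what shows in the picture. A call takes as long as a camera call. They do not tell look-alikes from the thing itself.
- find_in(camera, target): "bbox" ([left, top, right, bottom] in pixels, round what is visible of it).
- silhouettes(camera, target): "mask" (384x512 bool, what is visible of it) and "bbox" ([left, top, right, bottom] in pixels, round what is visible of it).
- landmark_of(camera, target): "pixel" ([column, row] in pixels: a listed point, or the origin of a listed thing).
The state is a dict: "time": time; "joint_pos": joint angles; "joint_vel": joint speeds; "joint_efforts": joint torques, N m; "tool_pos": TCP position; "tool_rot": TCP orientation; "contact_force": force on the tool from outside, world axes, zero at the start; "ft_torque": the same for the moment, N m; "gripper_width": opening from 0.0 (shut) to 1.0 (fully open).
Only numpy, scipy, OpenCV 4.12 (cv2) and the standard library are available. Lean on these libraries where they do the work, as an engineer would, in place of code of your own. Each camera call takes 0.05 s, during which the arm holds its last target.

## Working session

There is one attempt and no reset: what is moved stays moved. The work goes in short steps, Python scripts to look and compute and a shell command to move; the robot and the scene stay as the last step left them, time stands still between calls to the robot, and variables do not carry over. Pictures are saved under pics/ and viewed, and the job is handed in when it is done.

```bash
ls; mkdir -p pics; python3 - <<'E'
from plant import *
import cv2
print(state())
for c in ["scene","side","wrist"]:
    f=grab_frame(c); cv2.imwrite(f"pics/{c}0.png",f[:,:,::-1]); print(c,camera_model(c))
E
```

```text
pics
{'time': 0.0, 'joint_pos': array([-1.19011763e-01,  5.33403178e-02,  1.61431038e+00, -2.58052212e-05,
        1.47600837e+00, -1.18975090e-01]), 'joint_vel': array([-0.00128584, -0.00080701, -0.00133307,  0.00012957, -0.0019535 ,
       -0.00063407]), 'joint_efforts': array([ 2.70554956e-04, -3.93670499e+01, -3.70175600e+01, -1.62778279e-04,
        6.93513779e-03, -6.06393527e-06]), 'tool_pos': array([6.24401783e-01, 5.78059057e-05, 2.47063458e-01]), 'tool_rot': array([-8.04212039e-04,  7.07118496e-01,  7.07094311e-01, -6.48786740e-04]), 'contact_force': array([-0.5415032 ,  0.72942307, -0.50399604]), 'ft_torque': array([-0.01340135,  0.03489929, -0.03776935]), 'gripper_width': 1.0021915984854182}
scene {'camera_matrix': array([[360.01746086,   0.        , 253.24756329],
       [  0.        , 360.01746086, 192.46987456],
       [  0.        ,   0.        ,   1.        ]]), 'rvec': array([ 1.88830936,  1.93422857, -0.5366934 ]), 'tvec': array([ 0.03727614, -0.47834908,  1.50468305])}
side {'camera_matrix': array([[363.14971367,   0.        , 257.14389742],
       [  0.        , 363.14971367, 190.5212453 ],
       [  0.        ,   0.        ,   1.        ]]), 'rvec': array([ 0.08723007, -2.81541428,  1.36784589]), 'tvec': array([0.60623883, 0.13693499, 1.05456413])}
wrist {'camera_matrix': array([[274.34951787,   0.        , 255.10387739],
       [  0.        , 274.34951787, 192.12589999],
       [  0.        ,   0.        ,   1.        ]]), 'mount': array([[-7.26836741e-04, -9.50611695e-01, -3.10381826e-01,
         7.94583910e-02],
       [ 9.99999221e-01, -1.00587469e-03,  7.38961001e-04,
         1.75333809e-04],
       [-1.01467019e-03, -3.10381047e-01,  9.50611685e-01,
        -1.25406484e-01],
       [ 0.00000000e+00,  0.00000000e+00,  0.00000000e+00,
         1.00000000e+00]])}
```

View pics/scene0.png

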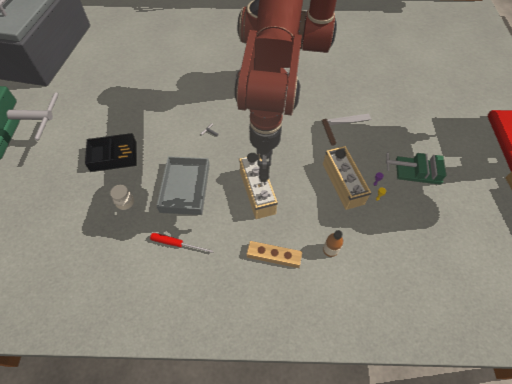

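View pics/side0.png

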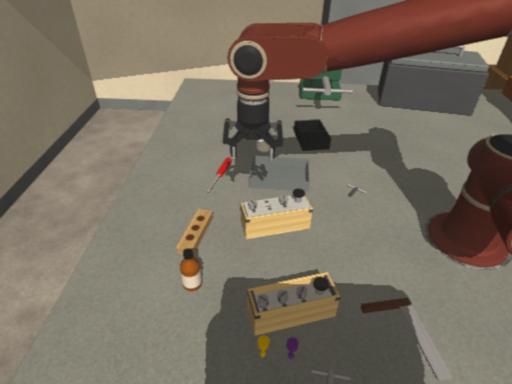

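View pics/wrist0.png

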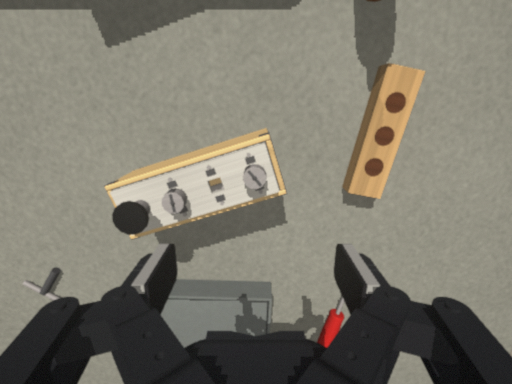

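```bash
cat > h.py <<'E'
from plant import *
import numpy as np, cv2
from scipy.spatial.transform import Rotation as R
def cam(c, st=None):
    m=camera_model(c); K=m["camera_matrix"]
    if c=="wrist":
        st=st or state(); q=st["tool_rot"]; T=np.eye(4); T[:3,:3]=R.from_quat([q[1],q[2],q[3],q[0]]).as_matrix(); T[:3,3]=st["tool_pos"]
        T=T@m["mount"]; Ti=np.linalg.inv(T); return K,Ti[:3,:3],Ti[:3,3]
    return K,cv2.Rodrigues(m["rvec"])[0],m["tvec"]
def proj(C,P):
    K,Rm,t=C; p=(Rm@np.atleast_2d(P).T).T+t; p=p@K.T; return p[:,:2]/p[:,2:]
def onz(C,px,z):
    K,Rm,t=C; d=Rm.T@np.linalg.inv(K)@np.array([px[0],px[1],1.]); o=-Rm.T@t; return o+d*(z-o[2])/d[2]
def tri(obs):  # list of (C,px)
    A=np.zeros((3,3));b=np.zeros(3)
    for C,px in obs:
        K,Rm,t=C; d=Rm.T@np.linalg.inv(K)@np.array([px[0],px[1],1.]); d/=np.linalg.norm(d); o=-Rm.T@t
        M=np.eye(3)-np.outer(d,d); A+=M;b+=M@o
    return np.linalg.solve(A,b)
def crop(c,name,box=None,s=3,f=None):
    f=grab_frame(c) if f is None else f
    g=f[:,:,::-1]
    if box: l,t,r,b=box; g=g[t:b,l:r]
    g=cv2.resize(g,None,fx=s,fy=s,interpolation=cv2.INTER_CUBIC); cv2.imwrite(f"pics/{name}.png",g)
E
python3 - <<'E'
from h import *
for c in ["scene","side","wrist"]:
    grab_frame(c); C=cam(c)
    for n,z in [("mag_a",0),("mag_a_pad",.1),("bit_a0",.084),("tray",0)]:
        for o in landmark_of(c,n):
            print(c,n,round(o["conf"],2),np.round(o["pixel"],1),np.round(onz(C,o["pixel"],z),3))
    if c=="wrist": continue
    f=grab_frame(c)
crop("side","sideA",(220,170,360,370),3)
crop("scene","sceneA",(230,130,400,230),4)
E
```

```text
scene mag_a 0.9 [344.3 177.7] [0.493 0.289 0.   ]
scene mag_a 0.69 [259.5 192.4] [ 0.56  -0.004  0.   ]
scene mag_a 0.23 [344.8 168.4] [0.454 0.295 0.   ]
scene mag_a_pad 0.85 [339.  150.6] [0.454 0.253 0.1  ]
scene bit_a0 0.65 [377.2 180.4] [0.557 0.367 0.084]
scene bit_a0 0.64 [357.2 189.9] [0.595 0.299 0.084]
scene bit_a0 0.61 [344.  170.6] [0.522 0.266 0.084]
scene bit_a0 0.59 [351.6 180.5] [0.56  0.286 0.084]
scene bit_a0 0.54 [380.3 192.1] [0.601 0.37  0.084]
scene tray 0.68 [185.8 192.8] [ 0.569 -0.251  0.   ]
side mag_a 0.93 [275.1 225.6] [ 0.554 -0.012  0.   ]
side mag_a 0.75 [289.3 312.3] [0.516 0.28  0.   ]
side mag_a 0.56 [284.3 298.3] [0.528 0.242 0.   ]
side mag_a_pad 0.61 [319.9 279.6] [0.455 0.259 0.1  ]
side mag_a_pad 0.5 [303.9 296.2] [0.493 0.305 0.1  ]
side bit_a0 0.69 [282.3 296.6] [0.538 0.297 0.084]
side bit_a0 0.65 [262.7 307.4] [0.579 0.327 0.084]
side bit_a0 0.64 [289.4 344.9] [0.524 0.407 0.084]
side bit_a0 0.62 [263.1 345.4] [0.575 0.411 0.084]
side bit_a0 0.49 [303.5 296.2] [0.492 0.293 0.084]
side tray 0.68 [278.  180.8] [ 0.548 -0.236  0.   ]
wrist mag_a_pad 0.23 [255.2 170.5] [0.626 0.013 0.1  ]
wrist tray 0.57 [210.  314.8] [ 0.55  -0.259  0.   ]
```

View pics/sideA.png

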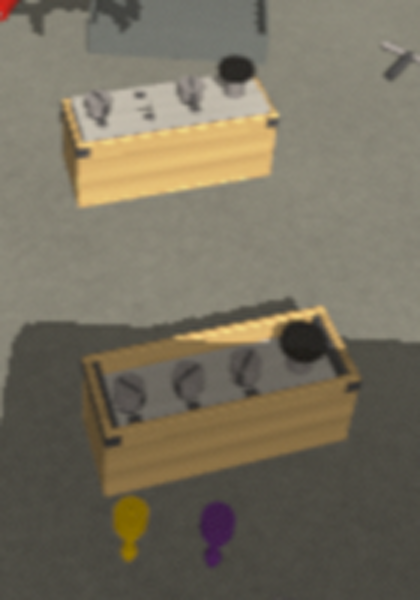

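View pics/sceneA.png

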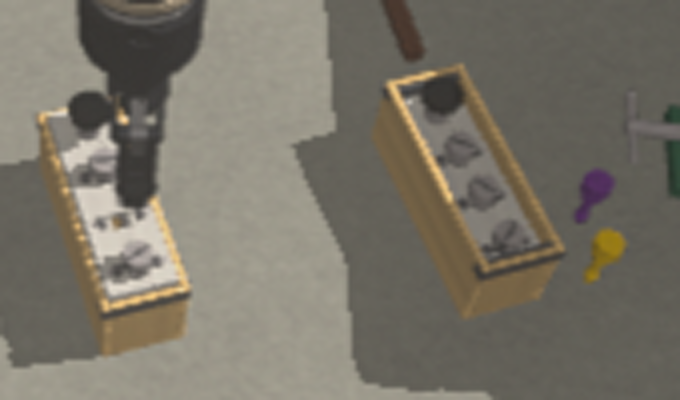

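```bash
cat > fit.py <<'E'
from h import *
from scipy.optimize import least_squares
def fit(obs,p0):
    # obs list (C,local xyz,px)
    def w(p,l): c,s=np.cos(p[2]),np.sin(p[2]); return np.array([p[0]+c*l[0]-s*l[1],p[1]+s*l[0]+c*l[1],l[2]])
    f=lambda p: np.concatenate([proj(C,w(p,l))[0]-px for C,l,px in obs])
    r=least_squares(f,p0,loss="soft_l1"); return r.x,np.abs(r.fun).reshape(-1,2).round(1)
E
python3 - <<'E'
from fit import *
sc,sd=cam("scene"),cam("side"); S=lambda x,y:np.array([230+x/4,130+y/4]); D=lambda x,y:np.array([220+x/3,170+y/3])
h=.078; A=(-.097,-.035,h);B=(-.097,.035,h);Cc=(.097,.035,h);Dd=(.097,-.035,h)
o=[(sc,A,S(388,85)),(sc,B,S(462,67)),(sc,Cc,S(563,255)),(sc,Dd,S(482,275)),(sc,(-.064,0,.09),S(442,97)),
(sd,A,D(322,308)),(sd,B,D(357,385)),(sd,Cc,D(105,440)),(sd,Dd,D(85,360)),(sd,(-.064,0,.09),D(303,340))]
p,r=fit(o,[.5,.28,.3]);print("a",p,r.tolist())
o=[(sc,A,S(40,118)),(sc,Cc,S(190,290)),(sc,Dd,S(102,307)),(sc,(-.064,0,.116),S(90,108)),
(sd,B,D(277,120)),(sd,Cc,D(82,152)),(sd,Dd,D(64,100)),(sd,(-.064,0,.116),D(236,70))]
p2,r=fit(o,[.55,0,.3]);print("b",p2,r.tolist())
for p in(p,p2):
    for x in(-.064,-.02,.025,.07): print(p[0]+np.cos(p[2])*x,p[1]+np.sin(p[2])*x)
E
```

```text
a [0.51475387 0.2824057  0.31063032] [[0.1, 1.7], [0.5, 1.8], [0.8, 2.0], [0.6, 1.6], [0.7, 1.8], [0.4, 0.3], [0.7, 1.3], [1.2, 0.4], [2.2, 0.9], [0.8, 0.5]]
b [ 0.55556954 -0.0094108   0.29227757] [[0.1, 2.4], [0.4, 1.3], [0.5, 0.3], [0.5, 1.4], [0.0, 0.8], [2.2, 1.2], [1.4, 0.1], [0.3, 0.7]]
0.4538168387814083 0.262843533878087
0.4957110470663688 0.2762925231403456
0.5385573964487148 0.29004717124947366
0.5814037458310608 0.30380181935860173
0.4942837741175057 -0.02785136899561494
0.536417739133619 -0.015173475163399022
0.579509294263735 -0.002207447380450923
0.6226008493938509 0.010758580402497176
```

```bash
cat > go.py <<'E'
# usage: go.py x y z : shift needed in tool axes, units of 3cm
from h import *
import sys
t=np.array(list(map(float,sys.argv[1:4]))); s=state(); q=s["tool_rot"]; M=R.from_quat([q[1],q[2],q[3],q[0]]).as_matrix()
d=M.T@(t-s["tool_pos"]); print("t",round(s["time"],2),"pos",s["tool_pos"].round(4),"mm",(d*1000).round(1),"shares",(d/.03).round(3),"tool x yaw",np.degrees(np.arctan2(M[1,0],M[0,0])).round(2),"tilt",M[2].round(3),"F",s["contact_force"].round(1),"w",round(s["gripper_width"],3))
E
python3 -m crank '[{"angular":[0,0,0.97],"delta_pos":[0,0,0],"gripper":0},{"angular":[0,0,0.97],"delta_pos":[0,0,0],"gripper":0},{"angular":[0,0,0.97],"delta_pos":[0,0,0],"gripper":0},{"angular":[0,0,0.97],"delta_pos":[0,0,0],"gripper":0},{"angular":[0,0,0.97],"delta_pos":[0,0,0],"gripper":0},{"angular":[0,0,0.97],"delta_pos":[0,0,0],"gripper":0},{"angular":[0,0,0.97],"delta_pos":[0,0,0],"gripper":0},{"angular":[0,0,0.97],"delta_pos":[0,0,0],"gripper":0},{"angular":[0,0,0.97],"delta_pos":[0,0,0],"gripper":0},{"angular":[0,0,0.97],"delta_pos":[0,0,0],"gripper":0},{"angular":[0,0,0.97],"delta_pos":[0,0,0],"gripper":0},{"angular":[0,0,0.97],"delta_pos":[0,0,0],"gripper":0}]'
python3 -m crank '[{"angular":[0,0,0.97],"delta_pos":[0,0,0],"gripper":0},{"angular":[0,0,0.97],"delta_pos":[0,0,0],"gripper":0},{"angular":[0,0,0.97],"delta_pos":[0,0,0],"gripper":0}]'
python3 go.py .454 .263 .247
```

```text
time: 2.6
tool_pos: [0.625, -0.0, 0.2483]
tool_rot: [-0.0, 0.962, 0.273, -0.0]
contact_force: [0.1, -0.3, 0.5]
gripper_width: 0.002
time: 2.98
tool_pos: [0.625, 0.0, 0.2483]
tool_rot: [0.0, 0.989, 0.149, 0.0]
contact_force: [0.0, 0.0, -0.3]
gripper_width: 0.001
t 2.98 pos [0.625  0.     0.2483] mm [ -86.1 -301.6    1.3] shares [ -2.871 -10.054   0.044] tool x yaw 17.09 tilt [-0.  0. -1.] F [ 0.   0.  -0.3] w 0.001
```

```bash
python3 -m crank '[{"angular":[0,0,0],"delta_pos":[-0.26,-0.92,0],"gripper":0},{"angular":[0,0,0],"delta_pos":[-0.26,-0.92,0],"gripper":0},{"angular":[0,0,0],"delta_pos":[-0.26,-0.92,0],"gripper":0},{"angular":[0,0,0],"delta_pos":[-0.26,-0.91,0],"gripper":0},{"angular":[0,0,0],"delta_pos":[-0.26,-0.91,0],"gripper":0},{"angular":[0,0,0],"delta_pos":[-0.26,-0.91,0],"gripper":0},{"angular":[0,0,0],"delta_pos":[-0.26,-0.91,0],"gripper":0},{"angular":[0,0,0],"delta_pos":[-0.26,-0.91,0],"gripper":0},{"angular":[0,0,0],"delta_pos":[-0.26,-0.91,0],"gripper":0},{"angular":[0,0,0],"delta_pos":[-0.26,-0.91,0],"gripper":0},{"angular":[0,0,0],"delta_pos":[-0.27,-0.92,0],"gripper":0},{"angular":[0,0,0],"delta_pos":[0,0,0],"gripper":0}]'
python3 - <<'E'
from h import *
st=state(); f=grab_frame("wrist"); C=cam("wrist",st)
g=f.copy()
for yaw,p in[(.3106,(.51475,.2824))]:
    for x in(-.064,-.02,.025,.07):
        for z in (.09 if x<-.05 else .075,):
            u=proj(C,[p[0]+np.cos(yaw)*x,p[1]+np.sin(yaw)*x,z])[0]; cv2.circle(g,tuple(int(v) for v in u),2,(255,0,0),-1); print(u)
    h=.078
    for l in[(-.097,-.035),(-.097,.035),(.097,.035),(.097,-.035)]:
        c,s=np.cos(yaw),np.sin(yaw); u=proj(C,[p[0]+c*l[0]-s*l[1],p[1]+s*l[0]+c*l[1],h])[0];print(u);cv2.circle(g,tuple(int(v) for v in u),2,(0,255,0),-1)
crop("wrist","w1",None,1.5,g)
for o in landmark_of("wrist","mag_a_pad"): print(o, onz(C,o["pixel"],.09))
for o in landmark_of("wrist","bit_a0"): print(o["conf"],o["pixel"], onz(C,o["pixel"],.058))
E
python3 go.py .454 .263 .13
```

```text
time: 4.47
tool_pos: [0.4515, 0.2641, 0.2483]
tool_rot: [-0.0, 0.988, 0.152, -0.0]
contact_force: [0.1, -0.2, -0.2]
gripper_width: 0.004
[256.65931277 179.34715578]
[256.41058628 136.08622065]
[256.21734951  91.47645907]
[256.00395503  42.21318064]
[287.15427486 204.1122401 ]
[226.29057569 204.45431609]
[218.30764548   9.32329094]
[293.45662178   8.82168242]
{'pixel': [258.0, 177.6], 'conf': 0.56} [0.45608704 0.26205608 0.09      ]
0.95 [181.0, 30.1] [0.57208524 0.38063647 0.058     ]
0.81 [260.1, 46.3] [0.58214248 0.2995343  0.058     ]
0.7 [258.9, 95.1] [0.53653031 0.28627292 0.058     ]
0.64 [170.3, 83.9] [0.51881023 0.38036477 0.058     ]
t 4.62 pos [0.4531 0.2623 0.2483] mm [  1.   -0.4 118.3] shares [ 0.034 -0.014  3.945] tool x yaw 17.29 tilt [ 0.  0. -1.] F [ 0.2 -0.4  0.5] w 0.001
```

View pics/w1.png

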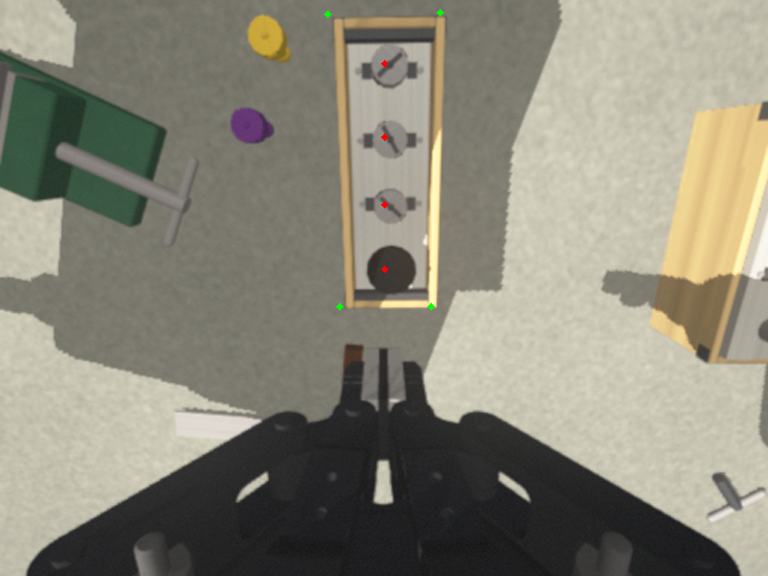

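```bash
python3 - <<'E'
from fit import *
C=cam("wrist"); W=lambda x,y:np.array([x/1.5,y/1.5])
h=.078; A=(-.097,-.035,h);B=(-.097,.035,h);Cc=(.097,.035,h);Dd=(.097,-.035,h)
o=[(C,A,W(437,306)),(C,B,W(347,307)),(C,Cc,W(335,19)),(C,Dd,W(446,18)),(C,(-.064,0,.09),W(391,270)),
(C,(-.02,0,.078),W(391,205)),(C,(.025,0,.078),W(389.5,139)),(C,(.07,0,.078),W(389.5,66))]
p,r=fit(o,[.5,.28,.3]);print("a",p,np.degrees(p[2]),r.tolist())
for x in(-.064,-.02,.025,.07): print(p[0]+np.cos(p[2])*x,p[1]+np.sin(p[2])*x)
E
python3 go.py .4535 .261 .109
```

```text
a [0.51632769 0.27574938 0.31304733] 17.93629070451177 [[0.0, 1.1], [0.7, 1.2], [1.0, 1.2], [0.0, 1.6], [0.4, 0.7], [0.1, 1.2], [0.7, 0.3], [0.4, 0.7]]
0.45543812239869064 0.25603998486124135
0.4972997019694896 0.2695901935621311
0.5401126810759885 0.2834483615516774
0.5829256601824875 0.2973065295412237
t 4.62 pos [0.4531 0.2623 0.2483] mm [ -0.    1.3 139.3] shares [-2.000e-03  4.400e-02  4.645e+00] tool x yaw 17.29 tilt [ 0.  0. -1.] F [ 0.2 -0.4  0.5] w 0.001
```

```bash
python3 go.py .455 .257 .117
```

```text
t 4.62 pos [0.4531 0.2623 0.2483] mm [  0.2   5.6 131.3] shares [0.007 0.187 4.378] tool x yaw 17.29 tilt [ 0.  0. -1.] F [ 0.2 -0.4  0.5] w 0.001
```

```bash
python3 -m crank '[{"angular":[0,0,0.12],"delta_pos":[0,0.19,0.9],"gripper":0},{"angular":[0,0,0],"delta_pos":[0,0,1],"gripper":0},{"angular":[0,0,0],"delta_pos":[0,0,1],"gripper":0},{"angular":[0,0,0],"delta_pos":[0,0,1],"gripper":0},{"angular":[0,0,0],"delta_pos":[0,0,0.48],"gripper":0},{"angular":[0,0,0],"delta_pos":[0,0,0],"gripper":0},{"angular":[0,0,0],"delta_pos":[0,0,0],"gripper":0}]'
python3 go.py .455 .257 .0965
python3 - <<'E'
from h import *
crop("wrist","w2",(150,100,350,384),2); crop("side","s2",(220,170,360,370),3)
E
```

```text
time: 5.5
tool_pos: [0.456, 0.2572, 0.1184]
tool_rot: [-0.0, 0.989, 0.145, 0.001]
contact_force: [-0.4, -0.4, -0.1]
gripper_width: -0.001
t 5.5 pos [0.456  0.2572 0.1184] mm [-1.1 -0.1 21.9] shares [-0.036 -0.004  0.728] tool x yaw 16.64 tilt [ 0.002 -0.    -1.   ] F [-0.4 -0.4 -0.1] w -0.001
```

View pics/w2.png

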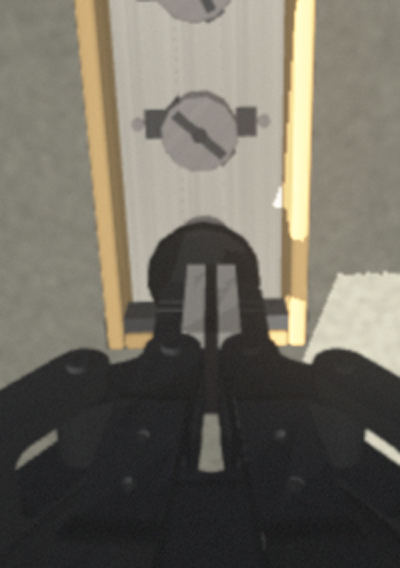

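View pics/s2.png

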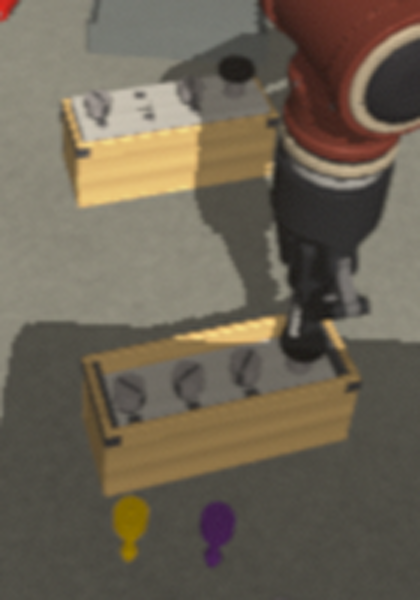

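```bash
python3 -m crank '[{"angular":[0,0,-0.13],"delta_pos":[-0.03,-0.03,0.2],"gripper":0},{"angular":[0,0,-0.13],"delta_pos":[0,-0.03,0.2],"gripper":0},{"angular":[0,0,0],"delta_pos":[0,0,0.15],"gripper":0},{"angular":[0,0,0],"delta_pos":[0,0,0.1],"gripper":0},{"angular":[0,0,0],"delta_pos":[0,0,0],"gripper":0},{"angular":[0,0,0],"delta_pos":[0,0,0],"gripper":0}]'
python3 go.py .455 .257 .0965
```

```text
time: 6.35
tool_pos: [0.4542, 0.2584, 0.0997]
tool_rot: [0.0, 0.988, 0.156, 0.0]
contact_force: [-5.7, -3.6, 14.0]
gripper_width: 0.003
t 6.35 pos [0.4542 0.2584 0.0997] mm [0.3 1.6 3.2] shares [0.01  0.053 0.107] tool x yaw 18.0 tilt [ 0.     0.001 -1.   ] F [-5.7 -3.6 14. ] w 0.003
```

```bash
python3 -m crank '[{"angular":[0,0,0],"delta_pos":[0,0,0.08],"gripper":0},{"angular":[0,0,0],"delta_pos":[0,0,0.05],"gripper":0},{"angular":[0,0,0],"delta_pos":[0,0,0],"gripper":0},{"angular":[0,0,0],"delta_pos":[0,0,0],"gripper":0}]'
python3 go.py .455 .257 .0965
```

```text
time: 6.85
tool_pos: [0.4543, 0.2585, 0.0981]
tool_rot: [0.001, 0.988, 0.156, -0.0]
contact_force: [-12.1, -6.5, 26.7]
gripper_width: -0.002
t 6.85 pos [0.4543 0.2585 0.0981] mm [0.2 1.6 1.6] shares [0.008 0.055 0.054] tool x yaw 18.01 tilt [-0.001  0.001 -1.   ] F [-12.1  -6.5  26.7] w -0.002
```

```bash
python3 -m crank '[{"angular":[0,0,0],"delta_pos":[0,0,0.05],"gripper":0},{"angular":[0,0,0],"delta_pos":[0,0,0],"gripper":0}]'
python3 go.py .455 .257 .0965
python3 - <<'E'
from h import *
crop("wrist","w3",(150,100,350,384),2)
E
```

```text
time: 7.1
tool_pos: [0.4543, 0.2585, 0.0976]
tool_rot: [0.001, 0.988, 0.157, -0.001]
contact_force: [-14.1, -8.0, 31.8]
gripper_width: 0.0
t 7.1 pos [0.4543 0.2585 0.0976] mm [0.2 1.7 1.1] shares [0.007 0.055 0.036] tool x yaw 18.01 tilt [-0.002  0.001 -1.   ] F [-14.1  -8.   31.8] w 0.0
```

View pics/w3.png

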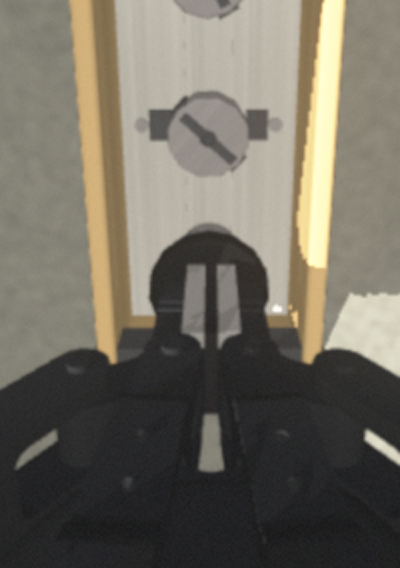

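```bash
python3 -m crank '[{"angular":[0,0,0],"delta_pos":[0,0,-0.4],"gripper":0},{"angular":[0,0,0],"delta_pos":[0,0,-1],"gripper":0},{"angular":[0,0,0],"delta_pos":[0,0,-1],"gripper":0},{"angular":[0,0,0],"delta_pos":[0,0,-1],"gripper":0},{"angular":[0,0,0],"delta_pos":[0,0,0],"gripper":1},{"angular":[0,0,0],"delta_pos":[0,0,0],"gripper":1}]'
python3 go.py .5829 .2985 .185
python3 - <<'E'
from h import *
crop("wrist","w4",None,1.5); crop("side","s4",(220,170,360,370),3)
E
```

```text
time: 7.9
tool_pos: [0.453, 0.2583, 0.1926]
tool_rot: [0.0, 0.988, 0.156, -0.001]
contact_force: [-0.1, -1.0, -0.3]
gripper_width: 0.42
t 7.9 pos [0.453  0.2583 0.1926] mm [136.    1.8   7.3] shares [4.533 0.06  0.244] tool x yaw 17.97 tilt [-0.002  0.    -1.   ] F [-0.1 -1.  -0.3] w 0.42
```

View pics/w4.png

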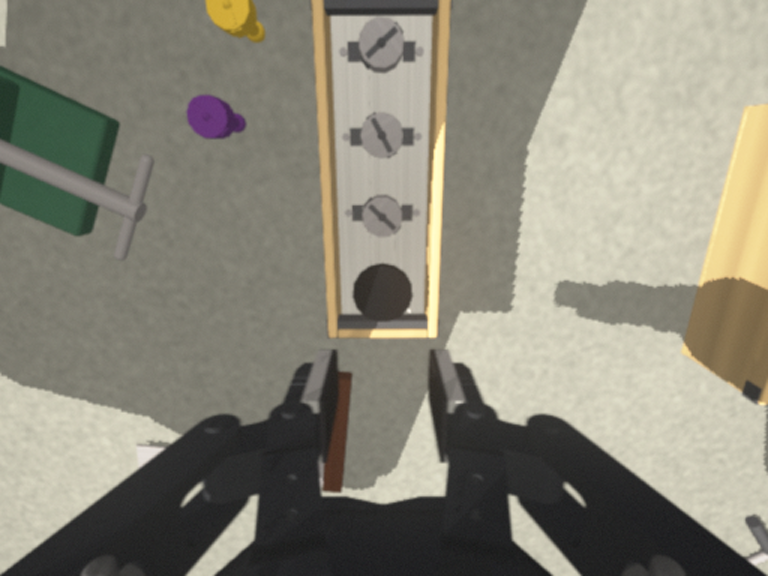

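View pics/s4.png

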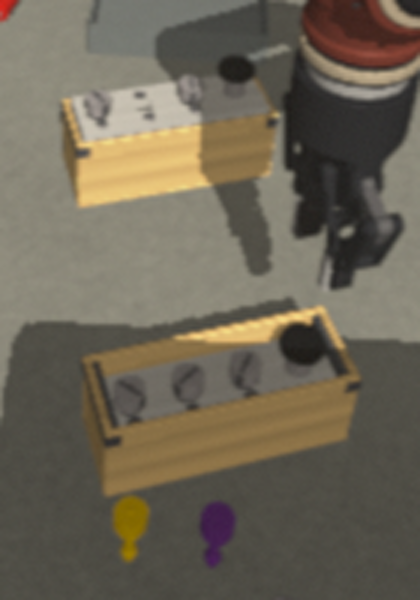

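```bash
python3 -m crank '[{"angular":[0,0,0],"delta_pos":[0,0,0],"gripper":1},{"angular":[0,0,0],"delta_pos":[0,0,0],"gripper":1},{"angular":[0,0,0],"delta_pos":[0,0,0],"gripper":1}]'
python3 - <<'E'
from h import *
crop("wrist","w5",None,1.5)
E
```

```text
time: 8.38
tool_pos: [0.4536, 0.2584, 0.1937]
tool_rot: [0.0, 0.988, 0.156, -0.0]
contact_force: [-0.4, 0.2, -0.2]
gripper_width: 1.002
```

View pics/w5.png

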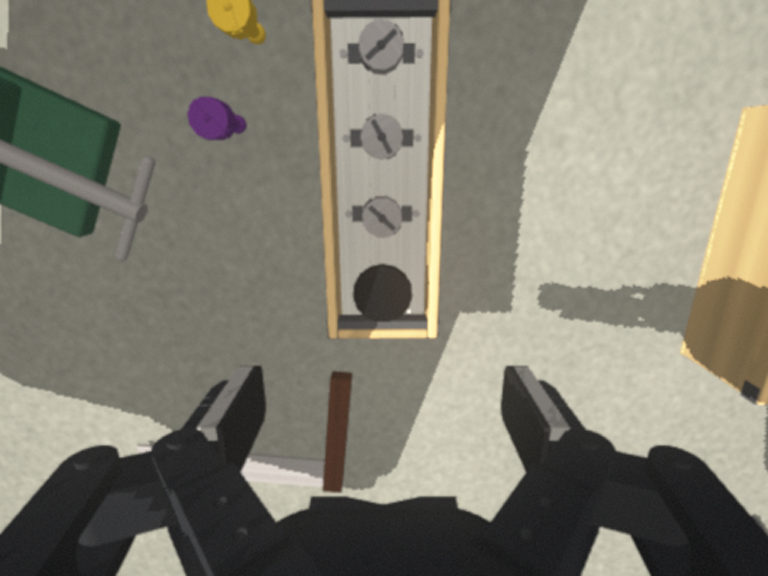

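```bash
python3 -m crank '[{"angular":[0,0,0],"delta_pos":[0,0,0.8],"gripper":0},{"angular":[0,0,0],"delta_pos":[0,0,0.8],"gripper":0},{"angular":[0,0,0],"delta_pos":[0,0,0.8],"gripper":0},{"angular":[0,0,0],"delta_pos":[0,0,0],"gripper":0},{"angular":[0,0,0],"delta_pos":[0,0,0],"gripper":0},{"angular":[0,0,0],"delta_pos":[0,0,0],"gripper":0}]'
python3 go.py .455 .257 .107
python3 -m crank '[{"angular":[0,0,0],"delta_pos":[0,0,0.38],"gripper":0},{"angular":[0,0,0],"delta_pos":[0,0,0],"gripper":0},{"angular":[0,0,0],"delta_pos":[0,0,0],"gripper":0}]'
python3 go.py .455 .257 .107
python3 -m crank '[{"angular":[0,0,0],"delta_pos":[-0.02,0,0.15],"gripper":0},{"angular":[0,0,0],"delta_pos":[0,0,0],"gripper":0},{"angular":[0,0,0],"delta_pos":[0,0,0],"gripper":0}]'
python3 go.py .455 .257 .107
```

```text
time: 9.18
tool_pos: [0.4546, 0.2588, 0.1236]
tool_rot: [-0.0, 0.988, 0.156, 0.001]
contact_force: [0.0, 0.2, -1.0]
gripper_width: 0.002
t 9.18 pos [0.4546 0.2588 0.1236] mm [-0.2  1.9 16.6] shares [-0.007  0.062  0.554] tool x yaw 17.95 tilt [ 0.003 -0.    -1.   ] F [ 0.   0.2 -1. ] w 0.002
time: 9.55
tool_pos: [0.4535, 0.2584, 0.1104]
tool_rot: [0.0, 0.988, 0.156, -0.0]
contact_force: [0.0, 0.5, 0.7]
gripper_width: 0.001
t 9.55 pos [0.4535 0.2584 0.1104] mm [1.  1.8 3.4] shares [0.033 0.059 0.113] tool x yaw 17.95 tilt [-0.  0. -1.] F [0.  0.5 0.7] w 0.001
time: 9.93
tool_pos: [0.453, 0.2582, 0.1061]
tool_rot: [0.0, 0.988, 0.156, -0.0]
contact_force: [-0.1, -0.2, 0.3]
gripper_width: -0.002
t 9.93 pos [0.453  0.2582 0.1061] mm [ 1.5  1.8 -0.9] shares [ 0.049  0.059 -0.031] tool x yaw 17.95 tilt [-0.  0. -1.] F [-0.1 -0.2  0.3] w -0.002
```

```bash
for i in 1 2 3 4; do python3 -m crank '[{"angular":[0,0,0],"delta_pos":[0,0,0.06],"gripper":0},{"angular":[0,0,0],"delta_pos":[0,0,0],"gripper":0}]' >/dev/null
python3 go.py .455 .257 .107; done
```

```text
t 10.18 pos [0.4533 0.2584 0.1048] mm [ 1.2  1.8 -2.2] shares [ 0.038  0.06  -0.072] tool x yaw 17.95 tilt [ 0.001 -0.    -1.   ] F [-0.6 -0.1  2.4] w -0.003
t 10.43 pos [0.4534 0.2584 0.1035] mm [ 1.1  1.8 -3.5] shares [ 0.038  0.06  -0.117] tool x yaw 17.95 tilt [ 0.  0. -1.] F [-2.5 -0.8  6.8] w 0.002
t 10.68 pos [0.4533 0.2584 0.1017] mm [ 1.2  1.8 -5.3] shares [ 0.039  0.06  -0.177] tool x yaw 17.96 tilt [ 0.  0. -1.] F [-3.2 -1.7  5.7] w 0.005
t 10.93 pos [0.4534 0.2584 0.1002] mm [ 1.1  1.8 -6.8] shares [ 0.038  0.06  -0.225] tool x yaw 17.96 tilt [ 0.  0. -1.] F [-4.3 -1.4  9.2] w 0.001
```

```bash
for i in 1 2 3 ; do python3 -m crank '[{"angular":[0,0,0],"delta_pos":[-0.01,0,0.06],"gripper":0},{"angular":[0,0,0],"delta_pos":[0,0,0],"gripper":0}]' >/dev/null
python3 go.py .455 .257 .107; done
```

```text
t 11.18 pos [0.4533 0.2584 0.0986] mm [ 1.2  1.8 -8.4] shares [ 0.039  0.06  -0.28 ] tool x yaw 17.95 tilt [ 0.001  0.    -1.   ] F [-3.2 -1.6  8.2] w -0.0
t 11.43 pos [0.4533 0.2584 0.0975] mm [ 1.2  1.8 -9.5] shares [ 0.039  0.06  -0.318] tool x yaw 17.96 tilt [ 0.001  0.    -1.   ] F [-4.4 -1.4 12. ] w -0.002
t 11.68 pos [0.4533 0.2584 0.0964] mm [  1.2   1.8 -10.6] shares [ 0.04   0.061 -0.354] tool x yaw 17.96 tilt [ 0.002  0.    -1.   ] F [-5.4 -2.6 13.9] w -0.002
```

```bash
for i in 1 2 3 4 ; do python3 -m crank '[{"angular":[0,0,0],"delta_pos":[-0.015,0,0.06],"gripper":0},{"angular":[0,0,0],"delta_pos":[0,0,0],"gripper":0}]' >/dev/null
python3 go.py .455 .257 .107; done
```

```text
t 11.93 pos [0.4533 0.2584 0.0962] mm [  1.2   1.8 -10.8] shares [ 0.039  0.061 -0.359] tool x yaw 17.97 tilt [ 0.002  0.    -1.   ] F [-8.6 -3.8 23.2] w -0.002
t 12.18 pos [0.4534 0.2584 0.0961] mm [  1.2   1.9 -10.9] shares [ 0.039  0.062 -0.362] tool x yaw 17.97 tilt [ 0.003  0.    -1.   ] F [-11.5  -6.2  30.4] w 0.002
t 12.43 pos [0.4533 0.2584 0.096 ] mm [  1.2   1.9 -11. ] shares [ 0.039  0.062 -0.368] tool x yaw 17.98 tilt [ 0.003  0.001 -1.   ] F [-15.4  -7.2  38.4] w -0.002
t 12.68 pos [0.4534 0.2585 0.0959] mm [  1.1   1.9 -11.1] shares [ 0.038  0.064 -0.37 ] tool x yaw 17.99 tilt [ 0.003  0.001 -1.   ] F [-19.   -8.4  46.6] w 0.002
```

Firm stop reached at TCP 0.096 (force climbs, no travel). Release.

```bash
python3 -m crank '[{"angular":[0,0,0],"delta_pos":[0.05,0,-0.5],"gripper":0},{"angular":[0,0,0],"delta_pos":[0.05,0,-1],"gripper":0},{"angular":[0,0,0],"delta_pos":[0,0,-1],"gripper":0},{"angular":[0,0,0],"delta_pos":[0,0,-1],"gripper":0},{"angular":[0,0,0],"delta_pos":[0,0,0],"gripper":1},{"angular":[0,0,0],"delta_pos":[0,0,0],"gripper":1},{"angular":[0,0,0],"delta_pos":[0,0,0],"gripper":1}]'
python3 go.py .5829 .2985 .185
python3 - <<'E'
from h import *
crop("wrist","w6",None,1.5)
E
```

```text
time: 13.55
tool_pos: [0.4524, 0.258, 0.1893]
tool_rot: [0.0, 0.988, 0.156, -0.002]
contact_force: [0.2, 0.3, 0.8]
gripper_width: 0.639
t 13.55 pos [0.4524 0.258  0.1893] mm [136.6   1.7   3.8] shares [4.554 0.055 0.127] tool x yaw 17.95 tilt [-0.003  0.    -1.   ] F [0.2 0.3 0.8] w 0.639
```

View pics/w6.png

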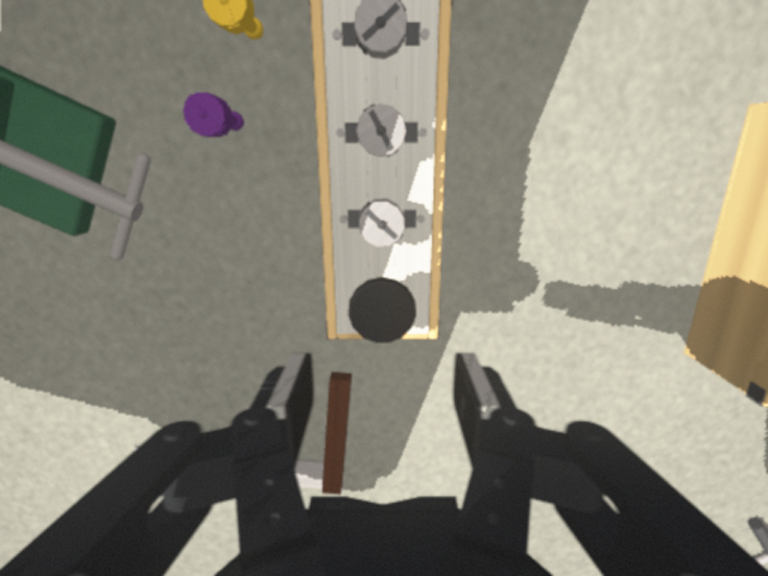

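```bash
python3 - <<'E'
from fit import *
C=cam("wrist"); W=lambda x,y:np.array([x/1.5,y/1.5])
o=[(C,(-.097,-.035,.078),W(438,339)),(C,(-.097,.035,.078),W(329,339)),(C,(-.064,0,.116),W(383,310)),
(C,(-.02,0,.104),W(383,222)),(C,(.025,0,.104),W(382.5,131)),(C,(.07,0,.104),W(381,26))]
p,r=fit(o,[.5,.28,.3]);print("a",p,np.degrees(p[2]),r.tolist())
for x in(-.064,-.02,.025,.07): print(p[0]+np.cos(p[2])*x,p[1]+np.sin(p[2])*x)
E
```

```text
a [0.51482859 0.27798136 0.31894889] 18.27442545798577 [[0.6, 0.1], [0.7, 0.4], [0.2, 1.8], [0.2, 1.4], [0.3, 0.5], [0.3, 2.8]]
0.45405639378760043 0.25791296636629807
0.49583727740318295 0.27170998649026507
0.5385677265554832 0.28582057525341314
0.5812981757077835 0.2999311640165613
```

```bash
python3 go.py .4958 .2717 .101
```

```text
t 13.6 pos [0.4525 0.258  0.1894] mm [45.7  0.3 88.3] shares [1.522 0.009 2.944] tool x yaw 17.95 tilt [-0.003  0.    -1.   ] F [ 0.1 -0.5 -0.5] w 0.724
```

```bash
python3 -m crank '[{"angular":[0,0,0],"delta_pos":[0.76,0,0],"gripper":1},{"angular":[0,0,0],"delta_pos":[0.76,0,0.3],"gripper":1},{"angular":[0,0,0],"delta_pos":[0,0,0.7],"gripper":1},{"angular":[0,0,0],"delta_pos":[0,0,0],"gripper":1},{"angular":[0,0,0],"delta_pos":[0,0,0],"gripper":1}]'
python3 go.py .4958 .2717 .101
python3 - <<'E'
from h import *
crop("wrist","w7",None,1.5)
E
```

```text
time: 14.22
tool_pos: [0.4958, 0.2721, 0.1606]
tool_rot: [0.0, 0.988, 0.156, -0.001]
contact_force: [-0.1, -0.9, -0.8]
gripper_width: 0.997
t 14.22 pos [0.4958 0.2721 0.1606] mm [-0.1  0.4 59.6] shares [-0.002  0.014  1.987] tool x yaw 17.96 tilt [-0.002  0.    -1.   ] F [-0.1 -0.9 -0.8] w 0.997
```

View pics/w7.png

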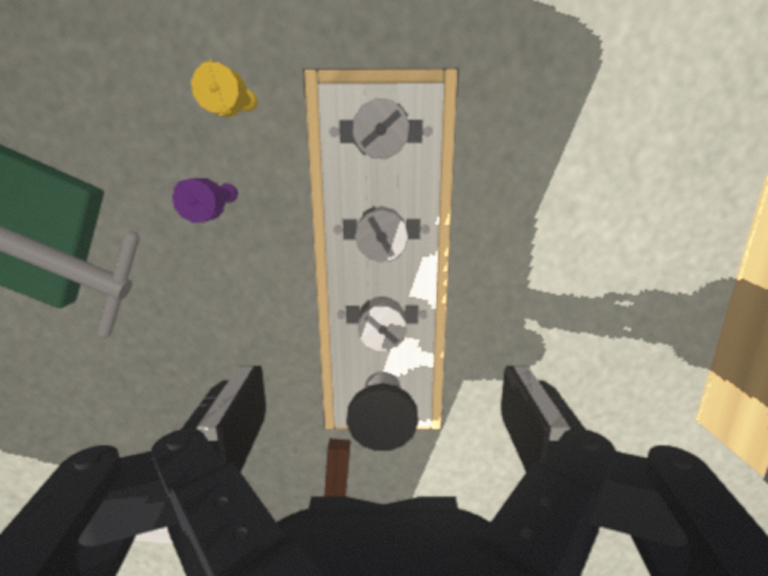

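```bash
python3 -m crank '[{"angular":[0,0,0],"delta_pos":[0,0.01,1],"gripper":1},{"angular":[0,0,0],"delta_pos":[0,0,0.95],"gripper":1},{"angular":[0,0,0],"delta_pos":[0,0,0],"gripper":0},{"angular":[0,0,0],"delta_pos":[0,0,0],"gripper":0},{"angular":[0,0,0],"delta_pos":[0,0,0],"gripper":0},{"angular":[0,0,0],"delta_pos":[0,0,0],"gripper":0},{"angular":[0,0,0],"delta_pos":[0,0,0],"gripper":0},{"angular":[0,0,0],"delta_pos":[0,0,0],"gripper":0}]'
python3 go.py .4958 .2717 .101
python3 - <<'E'
from h import *
crop("wrist","w8",(130,100,380,384),2)
E
```

```text
time: 15.28
tool_pos: [0.4979, 0.2725, 0.1045]
tool_rot: [-0.0, 0.988, 0.156, 0.001]
contact_force: [-0.9, 0.2, 4.4]
gripper_width: 0.25
t 15.28 pos [0.4979 0.2725 0.1045] mm [-2.2  0.2  3.5] shares [-0.075  0.005  0.115] tool x yaw 17.95 tilt [ 0.003 -0.    -1.   ] F [-0.9  0.2  4.4] w 0.25
```

View pics/w8.png

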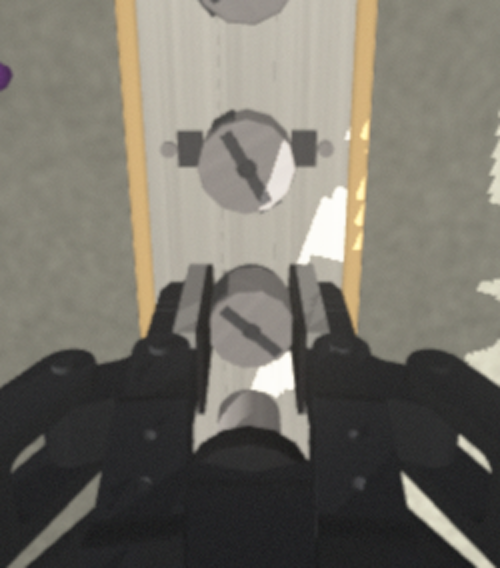

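```bash
python3 -m crank '[{"angular":[0,0,0],"delta_pos":[0,0,-0.2],"gripper":0},{"angular":[0,0,0],"delta_pos":[0,0,-0.3],"gripper":0},{"angular":[0,0,0],"delta_pos":[0,0,-0.5],"gripper":0},{"angular":[0,0,0],"delta_pos":[0,0,-0.7],"gripper":0},{"angular":[0,0,0],"delta_pos":[0,0,-0.7],"gripper":0},{"angular":[0,0,0],"delta_pos":[0,0,-0.6],"gripper":0},{"angular":[0,0,0],"delta_pos":[0,0,0],"gripper":0}]'
python3 go.py .56 -.245 .21
python3 - <<'E'
from h import *
crop("wrist","w9",None,1.5)
E
```

```text
time: 16.2
tool_pos: [0.4981, 0.2726, 0.1958]
tool_rot: [-0.0, 0.988, 0.156, 0.002]
contact_force: [0.7, -0.1, -1.2]
gripper_width: 0.252
t 16.2 pos [0.4981 0.2726 0.1958] mm [-100.5  511.5  -14.8] shares [-3.351 17.048 -0.493] tool x yaw 17.95 tilt [ 0.005 -0.    -1.   ] F [ 0.7 -0.1 -1.2] w 0.252
```

View pics/w9.png

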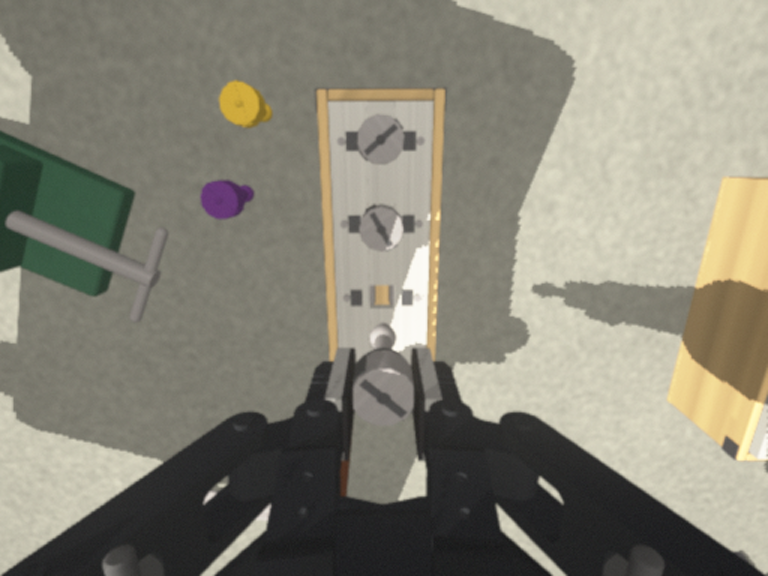

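```bash
python3 -m crank '[{"angular":[0,0,0],"delta_pos":[-0.2,0.8,-0.3],"gripper":0},{"angular":[0,0,0],"delta_pos":[-0.2,1,-0.2],"gripper":0},{"angular":[0,0,0],"delta_pos":[-0.2,1,0],"gripper":0},{"angular":[0,0,0],"delta_pos":[-0.2,1,0],"gripper":0},{"angular":[0,0,0],"delta_pos":[-0.2,1,0],"gripper":0},{"angular":[0,0,0],"delta_pos":[-0.2,1,0],"gripper":0},{"angular":[0,0,0],"delta_pos":[-0.2,1,0],"gripper":0},{"angular":[0,0,0],"delta_pos":[-0.2,1,0],"gripper":0},{"angular":[0,0,0],"delta_pos":[-0.2,1,0],"gripper":0},{"angular":[0,0,0],"delta_pos":[-0.2,1,0],"gripper":0},{"angular":[0,0,0],"delta_pos":[-0.2,1,0],"gripper":0},{"angular":[0,0,0],"delta_pos":[-0.2,1,0],"gripper":0}]'
python3 -m crank '[{"angular":[0,0,0],"delta_pos":[-0.2,1,0],"gripper":0},{"angular":[0,0,0],"delta_pos":[-0.2,1,0],"gripper":0},{"angular":[0,0,0],"delta_pos":[-0.2,1,0],"gripper":0},{"angular":[0,0,0],"delta_pos":[-0.2,0.7,0],"gripper":0},{"angular":[0,0,0],"delta_pos":[0,0,0],"gripper":0}]'
cat > tray.py <<'E'
from fit import *
import sys
st=state(); f=grab_frame("wrist"); C=cam("wrist",st)
for o in landmark_of("wrist","tray")[:2]: print("wrist",o, onz(C,o["pixel"],0).round(3))
g=grab_frame("scene"); Cs=cam("scene")
for o in landmark_of("scene","tray")[:1]: print("scene",o, onz(Cs,o["pixel"],0).round(3))
m=silhouettes("scene","tray")
if m:
    r=cv2.minAreaRect(np.argwhere(m[0]["mask"])[:,::-1].astype(np.float32)); print("mask rect",r, onz(Cs,r[0],.03).round(3))
crop("wrist",sys.argv[1],None,1.5,f)
E
python3 tray.py w10; python3 go.py .56 -.245 .07
```

```text
time: 17.75
tool_pos: [0.5367, -0.0876, 0.2063]
tool_rot: [-0.001, 0.988, 0.156, -0.001]
contact_force: [0.2, 0.9, -0.7]
gripper_width: 0.254
time: 18.38
tool_pos: [0.5483, -0.2008, 0.2069]
tool_rot: [-0.001, 0.988, 0.155, -0.001]
contact_force: [-0.1, 0.2, 0.1]
gripper_width: 0.251
wrist {'pixel': [301.7, 186.2], 'conf': 0.87} [ 0.547 -0.263  0.   ]
scene {'pixel': [187.1, 190.9], 'conf': 0.61} [ 0.561 -0.248  0.   ]
t 18.62 pos [ 0.5488 -0.199   0.2077] mm [ -3.6  47.3 137.7] shares [-0.119  1.577  4.589] tool x yaw 18.01 tilt [-0. -0. -1.] F [ 0.8  0.7 -0.2] w 0.25
```

View pics/w10.png

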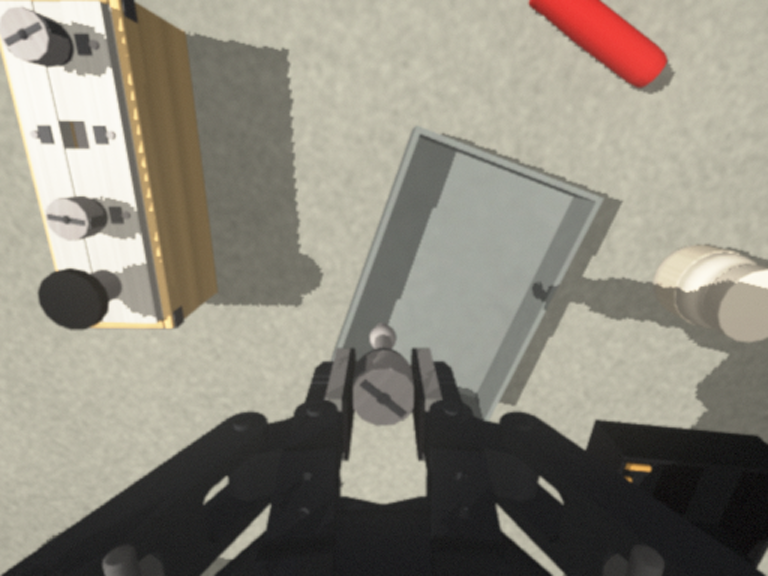

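```bash
python3 - <<'E'
from fit import *
C=cam("wrist"); W=lambda x,y:(x/1.5,y/1.5)
P=[onz(C,W(*a),.04)[:2] for a in[(418,128),(606,198),(338,345),(488,415)]]
print(np.round(P,3)); a,b,l,r=P
u=(l-a)/np.linalg.norm(l-a); v=(b-a)/np.linalg.norm(b-a); print(np.linalg.norm(b-a),u,v,np.degrees(np.arctan2(*(-u)[::-1])), "centre",a+u*.1+ (b-a)/2)
E
```

```text
[[ 0.648 -0.192]
 [ 0.645 -0.332]
 [ 0.479 -0.185]
 [ 0.455 -0.322]]
0.1403180696018673 [-0.99922361  0.03939772] [-0.01803391 -0.99983738] -2.2579075780531377 centre [ 0.54656013 -0.25798581]
```

```bash
python3 go.py .51 -.258 .069
```

```text
t 18.62 pos [ 0.5488 -0.199   0.2077] mm [-55.1  44.2 138.7] shares [-1.838  1.474  4.623] tool x yaw 18.01 tilt [-0. -0. -1.] F [ 0.8  0.7 -0.2] w 0.25
```

```bash
python3 -m crank '[{"angular":[0,0,0],"delta_pos":[-0.9,0.75,0],"gripper":0},{"angular":[0,0,0],"delta_pos":[-0.9,0.75,0.4],"gripper":0},{"angular":[0,0,0],"delta_pos":[0,0,1],"gripper":0},{"angular":[0,0,0],"delta_pos":[0,0,1],"gripper":0},{"angular":[0,0,0],"delta_pos":[0,0,1],"gripper":0},{"angular":[0,0,0],"delta_pos":[0,0,0.8],"gripper":0},{"angular":[0,0,0],"delta_pos":[0,0,0.4],"gripper":0},{"angular":[0,0,0],"delta_pos":[0,0,0],"gripper":0},{"angular":[0,0,0],"delta_pos":[0,0,0],"gripper":1},{"angular":[0,0,0],"delta_pos":[0,0,0],"gripper":1},{"angular":[0,0,0],"delta_pos":[0,0,0],"gripper":1},{"angular":[0,0,0],"delta_pos":[0,0,0],"gripper":1}]'
python3 go.py .51 -.258 .069
python3 -m crank '[{"angular":[0,0,0],"delta_pos":[0,0,-0.6],"gripper":1},{"angular":[0,0,0],"delta_pos":[0,0,-1],"gripper":1},{"angular":[0,0,0],"delta_pos":[0,0,-1],"gripper":1},{"angular":[0,0,0],"delta_pos":[0,0,-1],"gripper":1},{"angular":[0,0,0],"delta_pos":[0,0,-1],"gripper":1},{"angular":[0,0,0],"delta_pos":[0,0,0],"gripper":1}]'
python3 tray.py w11; python3 go.py .539 .2855 .21
```

```text
time: 20.12
tool_pos: [0.5115, -0.2595, 0.0703]
tool_rot: [0.0, 0.988, 0.156, 0.0]
contact_force: [0.1, 0.2, -0.0]
gripper_width: 0.998
t 20.12 pos [ 0.5115 -0.2595  0.0703] mm [-1.  -1.9  1.3] shares [-0.033 -0.062  0.042] tool x yaw 17.95 tilt [ 0.     0.001 -1.   ] F [ 0.1  0.2 -0. ] w 0.998
time: 20.88
tool_pos: [0.513, -0.2605, 0.2126]
tool_rot: [0.003, 0.988, 0.156, 0.003]
contact_force: [0.9, -0.4, -0.0]
gripper_width: 1.002
wrist {'pixel': [261.0, 143.6], 'conf': 0.61} [ 0.547 -0.259  0.   ]
scene {'pixel': [187.9, 191.7], 'conf': 0.68} [ 0.564 -0.245  0.   ]
mask rect ((182.87001037597656, 185.4099884033203), (46.527626037597656, 61.09402847290039), 8.130102157592773) [ 0.558 -0.258  0.03 ]
t 21.12 pos [ 0.5106 -0.2588  0.2061] mm [ 194.8 -509.    -3. ] shares [  6.493 -16.967  -0.102] tool x yaw 17.95 tilt [-0.002 -0.002 -1.   ] F [-0.5 -0.5  0.2] w 1.001
```

View pics/w11.png

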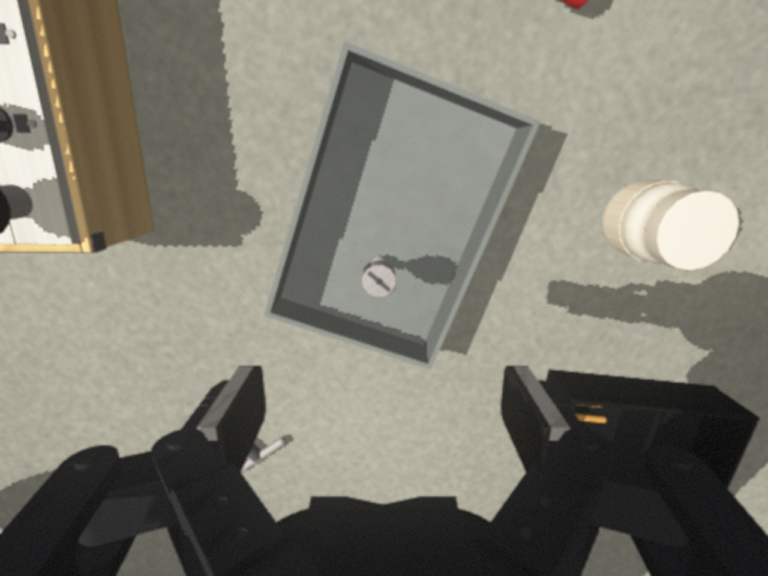

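```bash
python3 -m crank '[{"angular":[0,0,0],"delta_pos":[0.38,-1,0],"gripper":1},{"angular":[0,0,0],"delta_pos":[0.38,-1,0],"gripper":1},{"angular":[0,0,0],"delta_pos":[0.38,-1,0],"gripper":1},{"angular":[0,0,0],"delta_pos":[0.38,-1,0],"gripper":1},{"angular":[0,0,0],"delta_pos":[0.38,-1,0],"gripper":1},{"angular":[0,0,0],"delta_pos":[0.38,-1,0],"gripper":1},{"angular":[0,0,0],"delta_pos":[0.38,-1,0],"gripper":1},{"angular":[0,0,0],"delta_pos":[0.38,-1,0],"gripper":1},{"angular":[0,0,0],"delta_pos":[0.38,-1,0],"gripper":1},{"angular":[0,0,0],"delta_pos":[0.38,-1,0],"gripper":1},{"angular":[0,0,0],"delta_pos":[0.38,-1,0],"gripper":1},{"angular":[0,0,0],"delta_pos":[0.38,-1,0],"gripper":1}]'
python3 -m crank '[{"angular":[0,0,0],"delta_pos":[0.38,-1,0],"gripper":1},{"angular":[0,0,0],"delta_pos":[0.38,-1,0],"gripper":1},{"angular":[0,0,0],"delta_pos":[0.38,-1,0],"gripper":1},{"angular":[0,0,0],"delta_pos":[0.38,-1,0],"gripper":1},{"angular":[0,0,0],"delta_pos":[0.41,-0.97,0],"gripper":1},{"angular":[0,0,0],"delta_pos":[0,0,0.5],"gripper":1},{"angular":[0,0,0],"delta_pos":[0,0,0.8],"gripper":1},{"angular":[0,0,0],"delta_pos":[0,0,0],"gripper":1},{"angular":[0,0,0],"delta_pos":[0,0,0],"gripper":1}]'
python3 go.py .539 .2855 .1035
python3 - <<'E'
from h import *
crop("wrist","w12",None,1.5)
E
```

```text
time: 22.62
tool_pos: [0.5298, 0.1263, 0.2063]
tool_rot: [-0.0, 0.988, 0.156, -0.001]
contact_force: [-0.2, -0.2, -0.4]
gripper_width: 1.0
time: 23.75
tool_pos: [0.5396, 0.2844, 0.1686]
tool_rot: [0.0, 0.988, 0.156, -0.0]
contact_force: [-0.0, -0.3, 1.1]
gripper_width: 0.998
t 23.75 pos [0.5396 0.2844 0.1686] mm [-0.2 -1.3 65.1] shares [-0.006 -0.042  2.169] tool x yaw 17.91 tilt [-0.001  0.    -1.   ] F [-0.  -0.3  1.1] w 0.998
```

View pics/w12.png

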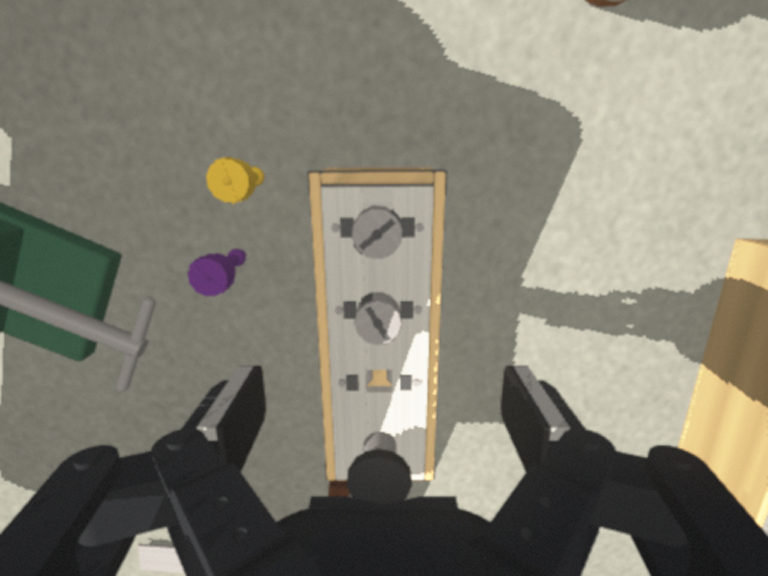

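```bash
python3 -m crank '[{"angular":[0,0,0],"delta_pos":[0,-0.04,1],"gripper":1},{"angular":[0,0,0],"delta_pos":[0,0,1],"gripper":1},{"angular":[0,0,0],"delta_pos":[0,0,0.1],"gripper":0.5},{"angular":[0,0,0],"delta_pos":[0,0,0],"gripper":0},{"angular":[0,0,0],"delta_pos":[0,0,0],"gripper":0},{"angular":[0,0,0],"delta_pos":[0,0,0],"gripper":0},{"angular":[0,0,0],"delta_pos":[0,0,0],"gripper":0},{"angular":[0,0,0],"delta_pos":[0,0,0],"gripper":0},{"angular":[0,0,0],"delta_pos":[0,0,0],"gripper":0}]'
python3 go.py .539 .2855 .1035
python3 -m crank '[{"angular":[0,0,0],"delta_pos":[0,0,-0.2],"gripper":0},{"angular":[0,0,0],"delta_pos":[0,0,-0.3],"gripper":0},{"angular":[0,0,0],"delta_pos":[0,0,-0.5],"gripper":0},{"angular":[0,0,0],"delta_pos":[0,0,-0.7],"gripper":0},{"angular":[0,0,0],"delta_pos":[0,0,-0.8],"gripper":0},{"angular":[0,0,0],"delta_pos":[0,0,-0.9],"gripper":0},{"angular":[0,0,0],"delta_pos":[0,0,0],"gripper":0}]'
python3 go.py .565 -.258 .205
python3 - <<'E'
from h import *
crop("wrist","w13",None,1.2)
E
```

```text
time: 24.92
tool_pos: [0.5404, 0.2866, 0.1079]
tool_rot: [-0.0, 0.988, 0.156, 0.002]
contact_force: [0.4, -0.0, 6.0]
gripper_width: 0.252
t 24.93 pos [0.5404 0.2866 0.1079] mm [-1.7  0.6  4.4] shares [-0.057  0.019  0.147] tool x yaw 17.95 tilt [ 0.003 -0.    -1.   ] F [ 0.4 -0.   6. ] w 0.252
time: 25.8
tool_pos: [0.5413, 0.2869, 0.2131]
tool_rot: [-0.001, 0.988, 0.156, 0.004]
contact_force: [0.3, 0.6, -1.7]
gripper_width: 0.251
t 25.8 pos [0.5413 0.2869 0.2131] mm [-145.4  525.7    6.8] shares [-4.848 17.522  0.226] tool x yaw 17.95 tilt [ 0.008 -0.    -1.   ] F [ 0.3  0.6 -1.7] w 0.251
```

View pics/w13.png

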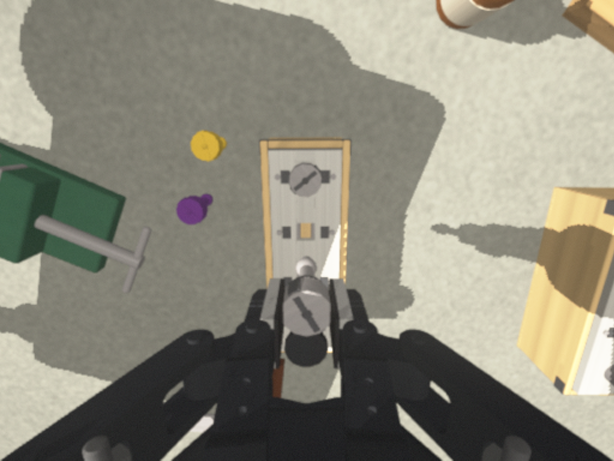

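```bash
python3 -m crank '[{"angular":[0,0,0],"delta_pos":[-0.27,0.8,0],"gripper":0},{"angular":[0,0,0],"delta_pos":[-0.27,1,0],"gripper":0},{"angular":[0,0,0],"delta_pos":[-0.27,1,0],"gripper":0},{"angular":[0,0,0],"delta_pos":[-0.27,1,0],"gripper":0},{"angular":[0,0,0],"delta_pos":[-0.27,1,0],"gripper":0},{"angular":[0,0,0],"delta_pos":[-0.27,1,0],"gripper":0},{"angular":[0,0,0],"delta_pos":[-0.27,1,0],"gripper":0},{"angular":[0,0,0],"delta_pos":[-0.27,1,0],"gripper":0},{"angular":[0,0,0],"delta_pos":[-0.27,1,0],"gripper":0},{"angular":[0,0,0],"delta_pos":[-0.27,1,0],"gripper":0},{"angular":[0,0,0],"delta_pos":[-0.27,1,0],"gripper":0},{"angular":[0,0,0],"delta_pos":[-0.27,1,0],"gripper":0}]'
python3 -m crank '[{"angular":[0,0,0],"delta_pos":[-0.27,1,0],"gripper":0},{"angular":[0,0,0],"delta_pos":[-0.27,1,0],"gripper":0},{"angular":[0,0,0],"delta_pos":[-0.27,1,0],"gripper":0},{"angular":[0,0,0],"delta_pos":[-0.27,1,0],"gripper":0},{"angular":[0,0,0],"delta_pos":[-0.27,1,0],"gripper":0},{"angular":[0,0,0],"delta_pos":[-0.27,0.7,0],"gripper":0},{"angular":[0,0,0],"delta_pos":[0,0,0],"gripper":0}]'
python3 tray.py w14; python3 go.py .565 -.258 .073
```

```text
time: 27.35
tool_pos: [0.555, -0.0814, 0.2064]
tool_rot: [-0.001, 0.988, 0.156, -0.001]
contact_force: [0.3, 0.2, -0.6]
gripper_width: 0.249
time: 28.22
tool_pos: [0.5617, -0.2592, 0.2069]
tool_rot: [-0.001, 0.988, 0.155, -0.001]
contact_force: [-0.0, -0.0, -1.6]
gripper_width: 0.253
wrist {'pixel': [252.7, 182.0], 'conf': 0.69} [ 0.546 -0.261  0.   ]
scene {'pixel': [188.6, 189.4], 'conf': 0.77} [ 0.555 -0.244  0.   ]
mask rect ((182.892333984375, 184.86155700683594), (45.64478302001953, 59.28860092163086), 7.125016689300537) [ 0.556 -0.258  0.03 ]
t 28.48 pos [ 0.5624 -0.2573  0.2077] mm [  2.2   1.5 134.7] shares [0.075 0.051 4.492] tool x yaw 18.01 tilt [-0. -0. -1.] F [ 0.6  0.9 -0.5] w 0.248
```

View pics/w14.png

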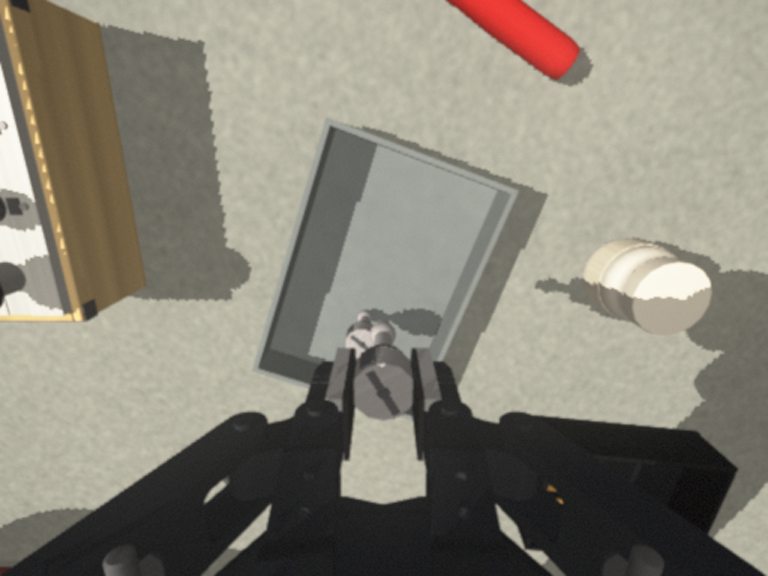

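```bash
python3 -m crank '[{"angular":[0,0,0],"delta_pos":[0.75,-0.2,0],"gripper":0},{"angular":[0,0,0],"delta_pos":[0,0,1],"gripper":0},{"angular":[0,0,0],"delta_pos":[0,0,1],"gripper":0},{"angular":[0,0,0],"delta_pos":[0,0,1],"gripper":0},{"angular":[0,0,0],"delta_pos":[0,0,1],"gripper":0},{"angular":[0,0,0],"delta_pos":[0,0,0.45],"gripper":0},{"angular":[0,-1,0],"delta_pos":[0,0,0],"gripper":0},{"angular":[0,-1,0],"delta_pos":[0,0,0],"gripper":0},{"angular":[0,-1,0],"delta_pos":[0,0,0],"gripper":0},{"angular":[0,0,0],"delta_pos":[0,0,0],"gripper":0}]'
python3 go.py .585 -.258 .073
python3 -m crank '[{"angular":[0,0,0],"delta_pos":[0,0,0],"gripper":1},{"angular":[0,0,0],"delta_pos":[0,0,0],"gripper":1},{"angular":[0,0,0],"delta_pos":[0,0,0],"gripper":1},{"angular":[0,0,0],"delta_pos":[0,0,0],"gripper":1},{"angular":[0,0,0],"delta_pos":[0,0,-1],"gripper":1},{"angular":[0,1,0],"delta_pos":[0,0,-1],"gripper":1},{"angular":[0,1,0],"delta_pos":[0,0,-1],"gripper":1},{"angular":[0,1,0],"delta_pos":[0,0,-1],"gripper":1},{"angular":[0,0,0],"delta_pos":[0,0,-0.4],"gripper":1},{"angular":[0,0,0],"delta_pos":[0,0,0],"gripper":1}]'
python3 tray.py w15; python3 go.py .5813 .3005 .207
```

```text
time: 29.72
tool_pos: [0.5838, -0.2447, 0.0746]
tool_rot: [0.021, 0.979, 0.156, -0.128]
contact_force: [0.4, -0.2, -0.4]
gripper_width: 0.252
t 29.73 pos [ 0.5838 -0.2447  0.0746] mm [-2.4 13.   2.3] shares [-0.081  0.433  0.078] tool x yaw 18.05 tilt [-0.257  0.001 -0.966] F [ 0.4 -0.2 -0.4] w 0.252
time: 30.98
tool_pos: [0.6045, -0.2386, 0.2045]
tool_rot: [0.001, 0.988, 0.156, 0.0]
contact_force: [1.3, 0.5, -0.5]
gripper_width: 0.996
wrist {'pixel': [255.3, 217.7], 'conf': 0.94} [ 0.545 -0.259  0.   ]
wrist {'pixel': [62.1, 150.1], 'conf': 0.32} [ 0.558 -0.01   0.   ]
scene {'pixel': [186.6, 192.0], 'conf': 0.63} [ 0.565 -0.249  0.   ]
mask rect ((182.96531677246094, 185.22543334960938), (45.921268463134766, 60.21464920043945), 8.746162414550781) [ 0.558 -0.258  0.03 ]
t 31.23 pos [ 0.6037 -0.2379  0.2016] mm [ 144.8 -519.    -4.6] shares [  4.827 -17.3    -0.153] tool x yaw 17.97 tilt [-0.003 -0.002 -1.   ] F [-0.5  0.4  0.1] w 0.998
```

View pics/w15.png

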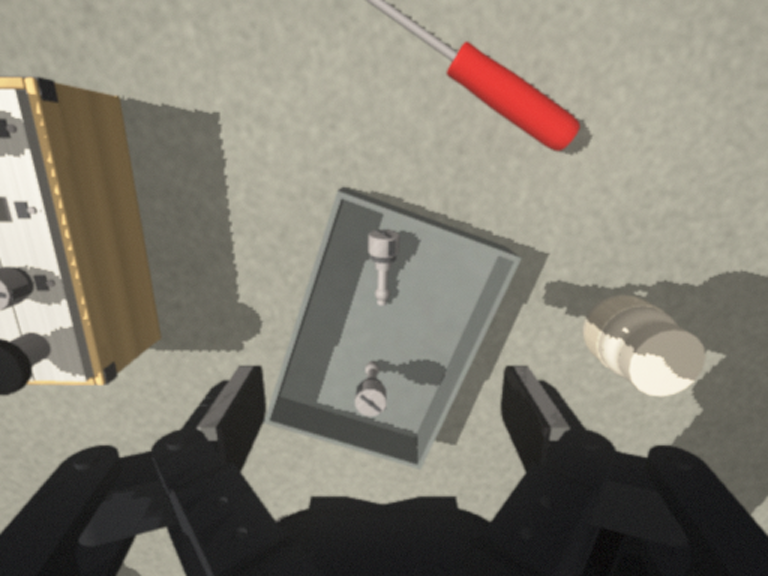

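```bash
python3 -m crank '[{"angular":[0,0,0],"delta_pos":[0.28,-1,0],"gripper":1},{"angular":[0,0,0],"delta_pos":[0.28,-1,0],"gripper":1},{"angular":[0,0,0],"delta_pos":[0.28,-1,0],"gripper":1},{"angular":[0,0,0],"delta_pos":[0.28,-1,0],"gripper":1},{"angular":[0,0,0],"delta_pos":[0.28,-1,0],"gripper":1},{"angular":[0,0,0],"delta_pos":[0.28,-1,0],"gripper":1},{"angular":[0,0,0],"delta_pos":[0.28,-1,0],"gripper":1},{"angular":[0,0,0],"delta_pos":[0.28,-1,0],"gripper":1},{"angular":[0,0,0],"delta_pos":[0.28,-1,0],"gripper":1},{"angular":[0,0,0],"delta_pos":[0.28,-1,0],"gripper":1},{"angular":[0,0,0],"delta_pos":[0.28,-1,0],"gripper":1},{"angular":[0,0,0],"delta_pos":[0.28,-1,0],"gripper":1}]'
python3 -m crank '[{"angular":[0,0,0],"delta_pos":[0.28,-1,0],"gripper":1},{"angular":[0,0,0],"delta_pos":[0.28,-1,0],"gripper":1},{"angular":[0,0,0],"delta_pos":[0.28,-1,0],"gripper":1},{"angular":[0,0,0],"delta_pos":[0.28,-1,0],"gripper":1},{"angular":[0,0,0],"delta_pos":[0.28,-1,0],"gripper":1},{"angular":[0,0,0],"delta_pos":[0.07,-0.3,0.5],"gripper":1},{"angular":[0,0,0],"delta_pos":[0,0,0.6],"gripper":1},{"angular":[0,0,0],"delta_pos":[0,0,0],"gripper":1},{"angular":[0,0,0],"delta_pos":[0,0,0],"gripper":1}]'
python3 go.py .5813 .3005 .1055
python3 - <<'E'
from h import *
C=cam("scene"); print(onz(C,(333,253),0),onz(C,(338,233),.12))
crop("wrist","w16",None,1.5)
E
```

```text
time: 32.72
tool_pos: [0.5886, 0.1363, 0.2025]
tool_rot: [0.0, 0.988, 0.156, -0.001]
contact_force: [0.4, -0.6, 0.3]
gripper_width: 1.001
time: 33.85
tool_pos: [0.5821, 0.299, 0.1702]
tool_rot: [0.0, 0.988, 0.155, -0.0]
contact_force: [-0.6, 0.3, -0.5]
gripper_width: 0.999
t 33.85 pos [0.5821 0.299  0.1702] mm [-0.3 -1.7 64.7] shares [-0.009 -0.057  2.156] tool x yaw 17.88 tilt [-0.001  0.    -1.   ] F [-0.6  0.3 -0.5] w 0.999
[0.77177039 0.22376853 0.        ] [0.76082506 0.21522709 0.12      ]
```

View pics/w16.png

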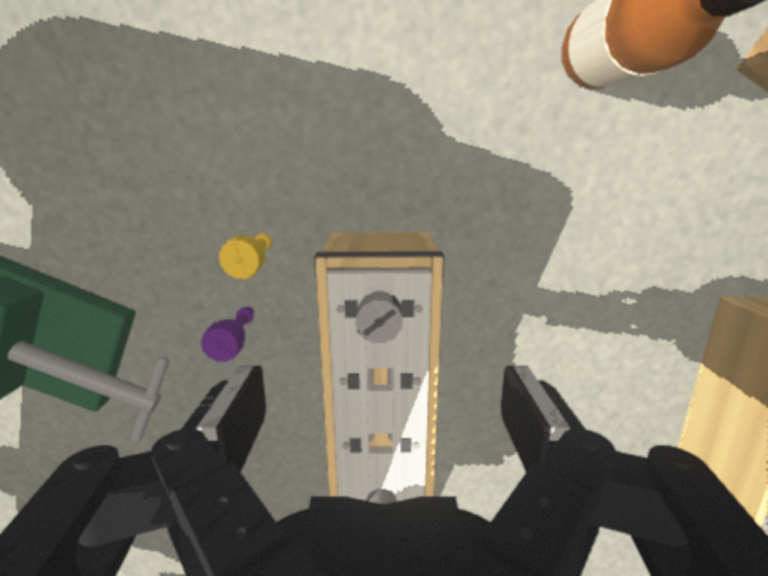

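```bash
python3 -m crank '[{"angular":[0,0,0],"delta_pos":[0,-0.06,1],"gripper":1},{"angular":[0,0,0],"delta_pos":[0,0,1],"gripper":0.7},{"angular":[0,0,0],"delta_pos":[0,0,0.12],"gripper":0.5},{"angular":[0,0,0],"delta_pos":[0,0,0],"gripper":0},{"angular":[0,0,0],"delta_pos":[0,0,0],"gripper":0},{"angular":[0,0,0],"delta_pos":[0,0,0],"gripper":0},{"angular":[0,0,0],"delta_pos":[0,0,0],"gripper":0},{"angular":[0,0,0],"delta_pos":[0,0,0],"gripper":0},{"angular":[0,0,0],"delta_pos":[0,0,0],"gripper":0}]'
python3 go.py .5813 .3005 .1035
python3 -m crank '[{"angular":[0,0,0],"delta_pos":[0,0,-0.2],"gripper":0},{"angular":[0,0,0],"delta_pos":[0,0,-0.3],"gripper":0},{"angular":[0,0,0],"delta_pos":[0,0,-0.5],"gripper":0},{"angular":[0,0,0],"delta_pos":[0,0,-0.7],"gripper":0},{"angular":[0,0,0],"delta_pos":[0,0,-0.8],"gripper":0},{"angular":[0,0,0],"delta_pos":[0,0,-0.9],"gripper":0},{"angular":[0,0,0],"delta_pos":[0,0,0],"gripper":0}]'
python3 go.py .565 -.285 .205
python3 - <<'E'
from h import *
crop("wrist","w17",None,1.2)
E
```

```text
time: 35.02
tool_pos: [0.5827, 0.3021, 0.1091]
tool_rot: [-0.0, 0.988, 0.156, 0.002]
contact_force: [-0.2, -0.8, 6.5]
gripper_width: 0.249
t 35.02 pos [0.5827 0.3021 0.1091] mm [-1.9  1.1  5.6] shares [-0.062  0.037  0.188] tool x yaw 17.95 tilt [ 0.003  0.    -1.   ] F [-0.2 -0.8  6.5] w 0.249
time: 35.9
tool_pos: [0.5834, 0.3027, 0.2147]
tool_rot: [-0.001, 0.988, 0.156, 0.004]
contact_force: [-0.3, 0.3, -0.4]
gripper_width: 0.245
t 35.9 pos [0.5834 0.3027 0.2147] mm [-198.8  553.4    7.7] shares [-6.627 18.445  0.255] tool x yaw 17.96 tilt [ 0.008 -0.001 -1.   ] F [-0.3  0.3 -0.4] w 0.245
```

View pics/w17.png

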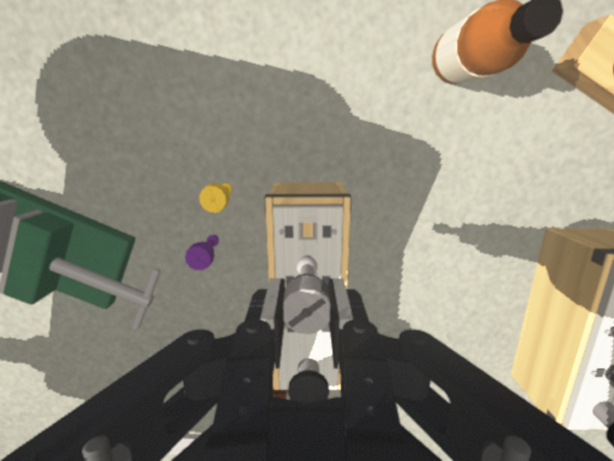

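```bash
python3 -m crank '[{"angular":[0,0,0],"delta_pos":[-0.36,0.8,0],"gripper":0},{"angular":[0,0,0],"delta_pos":[-0.36,1,0],"gripper":0},{"angular":[0,0,0],"delta_pos":[-0.36,1,0],"gripper":0},{"angular":[0,0,0],"delta_pos":[-0.36,1,0],"gripper":0},{"angular":[0,0,0],"delta_pos":[-0.36,1,0],"gripper":0},{"angular":[0,0,0],"delta_pos":[-0.36,1,0],"gripper":0},{"angular":[0,0,0],"delta_pos":[-0.36,1,0],"gripper":0},{"angular":[0,0,0],"delta_pos":[-0.36,1,0],"gripper":0},{"angular":[0,0,0],"delta_pos":[-0.36,1,0],"gripper":0},{"angular":[0,0,0],"delta_pos":[-0.36,1,0],"gripper":0},{"angular":[0,0,0],"delta_pos":[-0.36,1,0],"gripper":0},{"angular":[0,0,0],"delta_pos":[-0.36,1,0],"gripper":0}]'
python3 -m crank '[{"angular":[0,0,0],"delta_pos":[-0.35,1,0],"gripper":0},{"angular":[0,0,0],"delta_pos":[-0.35,1,0],"gripper":0},{"angular":[0,0,0],"delta_pos":[-0.3,1,0],"gripper":0},{"angular":[0,0,0],"delta_pos":[-0.3,1,0],"gripper":0},{"angular":[0,0,0],"delta_pos":[-0.2,1,0],"gripper":0},{"angular":[0,0,0],"delta_pos":[-0.2,1,0],"gripper":0},{"angular":[0,0,0],"delta_pos":[0,0,0],"gripper":0}]'
python3 tray.py w18; python3 go.py .585 -.285 .074
python3 - <<'E'
from h import *
C=cam("scene");print(onz(C,(122,206),0),onz(C,(119,190),.07))
E
```

```text
time: 37.45
tool_pos: [0.5656, -0.0767, 0.2074]
tool_rot: [-0.0, 0.988, 0.156, -0.001]
contact_force: [0.4, -0.3, -0.1]
gripper_width: 0.249
time: 38.33
tool_pos: [0.5725, -0.264, 0.2074]
tool_rot: [-0.001, 0.988, 0.154, -0.001]
contact_force: [-0.1, 0.8, -1.3]
gripper_width: 0.244
wrist {'pixel': [246.3, 188.7], 'conf': 0.74} [ 0.546 -0.261  0.   ]
scene {'pixel': [189.4, 191.9], 'conf': 0.96} [ 0.565 -0.24   0.   ]
mask rect ((182.96060180664062, 184.93038940429688), (46.61355972290039, 59.31471252441406), 7.352379322052002) [ 0.557 -0.258  0.03 ]
t 38.58 pos [ 0.5738 -0.2611  0.2086] mm [  3.4  26.3 134.6] shares [0.112 0.877 4.486] tool x yaw 17.99 tilt [-0.001 -0.001 -1.   ] F [ 0.6  1.  -0.6] w 0.247
[ 0.62466136 -0.45441211  0.        ] [ 0.60605444 -0.44647656  0.07      ]
```

View pics/w18.png

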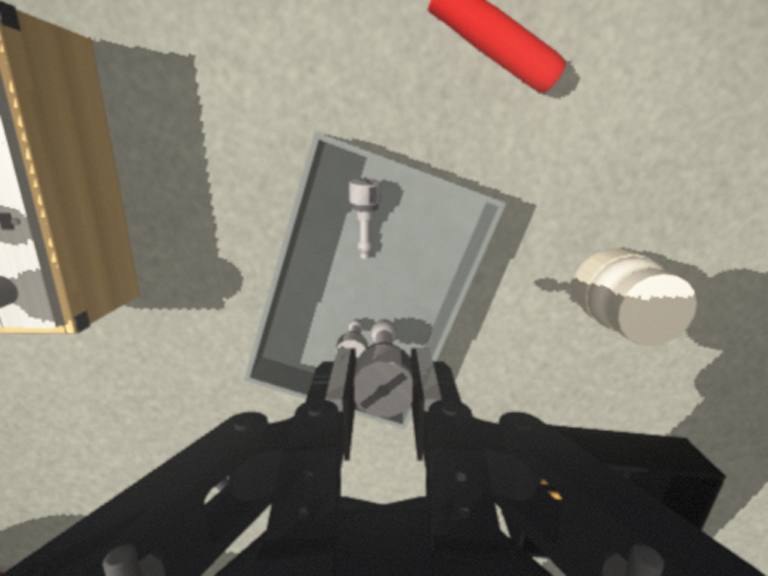

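```bash
python3 -m crank '[{"angular":[0,0,0],"delta_pos":[0.11,0.88,0],"gripper":0},{"angular":[0,0,0],"delta_pos":[0,0,1],"gripper":0},{"angular":[0,0,0],"delta_pos":[0,0,1],"gripper":0},{"angular":[0,0,0],"delta_pos":[0,0,1],"gripper":0},{"angular":[0,0,0],"delta_pos":[0,0,1],"gripper":0},{"angular":[0,0,0],"delta_pos":[0,0,0.4],"gripper":0},{"angular":[0,-1,0],"delta_pos":[0,0,0],"gripper":0},{"angular":[0,-1,0],"delta_pos":[0,0,0],"gripper":0},{"angular":[0,-1,0],"delta_pos":[0,0,0],"gripper":0},{"angular":[0,0,0],"delta_pos":[0,0,0],"gripper":0}]'
python3 go.py .585 -.285 .073
python3 -m crank '[{"angular":[0,0,0],"delta_pos":[0,0,0],"gripper":1},{"angular":[0,0,0],"delta_pos":[0,0,0],"gripper":1},{"angular":[0,0,0],"delta_pos":[0,0,0],"gripper":1},{"angular":[0,0,0],"delta_pos":[0,0,0],"gripper":1},{"angular":[0,0,0],"delta_pos":[0,0,-1],"gripper":1},{"angular":[0,1,0],"delta_pos":[0,0,-1],"gripper":1},{"angular":[0,1,0],"delta_pos":[0,0,-1],"gripper":1},{"angular":[0,1,0],"delta_pos":[0,0,-1],"gripper":1},{"angular":[0,0,0],"delta_pos":[0,0,-0.4],"gripper":1},{"angular":[0,0,0],"delta_pos":[0,0,0],"gripper":1}]'
python3 tray.py w19; python3 go.py .59 -.05 .207
```

```text
time: 39.83
tool_pos: [0.5869, -0.2854, 0.0776]
tool_rot: [0.021, 0.979, 0.156, -0.128]
contact_force: [0.8, -0.3, -0.4]
gripper_width: 0.245
t 39.83 pos [ 0.5869 -0.2854  0.0776] mm [-0.5 -0.9  4.9] shares [-0.016 -0.031  0.163] tool x yaw 18.05 tilt [-0.257  0.001 -0.966] F [ 0.8 -0.3 -0.4] w 0.245
time: 41.08
tool_pos: [0.6081, -0.2791, 0.2073]
tool_rot: [0.001, 0.988, 0.156, 0.0]
contact_force: [0.6, 0.2, 0.3]
gripper_width: 1.002
wrist {'pixel': [226.5, 211.8], 'conf': 0.87} [ 0.544 -0.261  0.   ]
scene {'pixel': [184.2, 188.7], 'conf': 0.73} [ 0.553 -0.259  0.   ]
mask rect ((182.92190551757812, 185.49179077148438), (45.90427780151367, 57.314918518066406), 6.009006023406982) [ 0.559 -0.258  0.03 ]
t 41.33 pos [ 0.6073 -0.2782  0.2043] mm [  54.  -222.4   -2.3] shares [ 1.799 -7.414 -0.076] tool x yaw 17.98 tilt [-0.002 -0.002 -1.   ] F [-0.8 -0.3 -0.8] w 0.997
```

View pics/w19.png

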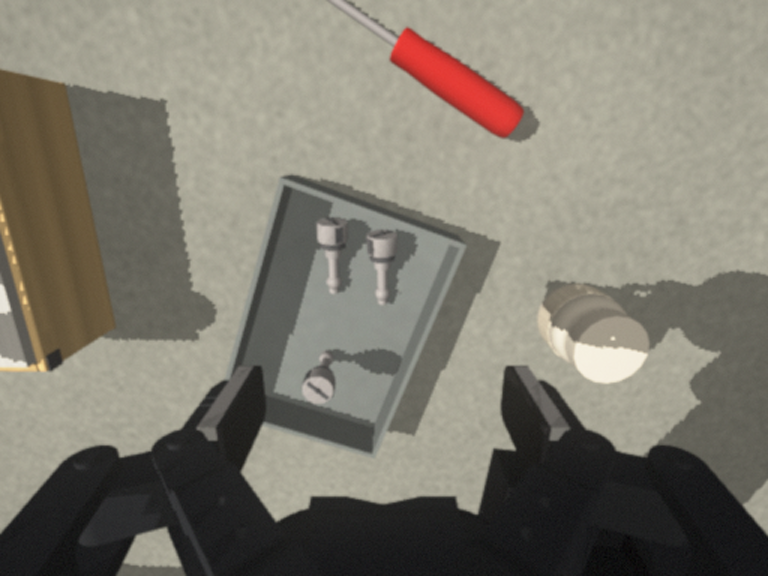

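```bash
python3 -m crank '[{"angular":[0,0,0],"delta_pos":[0,-1,0],"gripper":1},{"angular":[0,0,0],"delta_pos":[0,-1,0],"gripper":1},{"angular":[0,0,0],"delta_pos":[0,-1,0],"gripper":1},{"angular":[0,0,0],"delta_pos":[0,-1,0],"gripper":1},{"angular":[0,0,0],"delta_pos":[0,-1,0],"gripper":1},{"angular":[0,0,0],"delta_pos":[0,-1,0],"gripper":1},{"angular":[0,0,0],"delta_pos":[0,-1,0],"gripper":1},{"angular":[0,0,0],"delta_pos":[0.3,-1,0],"gripper":1},{"angular":[0,0,0],"delta_pos":[0.17,-0.9,0],"gripper":1},{"angular":[0,0,0],"delta_pos":[0,0,0],"gripper":1},{"angular":[0,0,0],"delta_pos":[0,0,0],"gripper":1}]'
python3 go.py .5365 -.02 .19
python3 - <<'E'
from h import *
crop("wrist","w20",None,1.5)
E
```

```text
time: 42.7
tool_pos: [0.5388, -0.0209, 0.206]
tool_rot: [0.0, 0.988, 0.156, -0.0]
contact_force: [-0.2, 0.6, 0.1]
gripper_width: 1.003
t 42.7 pos [ 0.5388 -0.0209  0.206 ] mm [-1.9 -1.5 16. ] shares [-0.064 -0.051  0.533] tool x yaw 17.96 tilt [-0.001  0.    -1.   ] F [-0.2  0.6  0.1] w 1.003
```

View pics/w20.png

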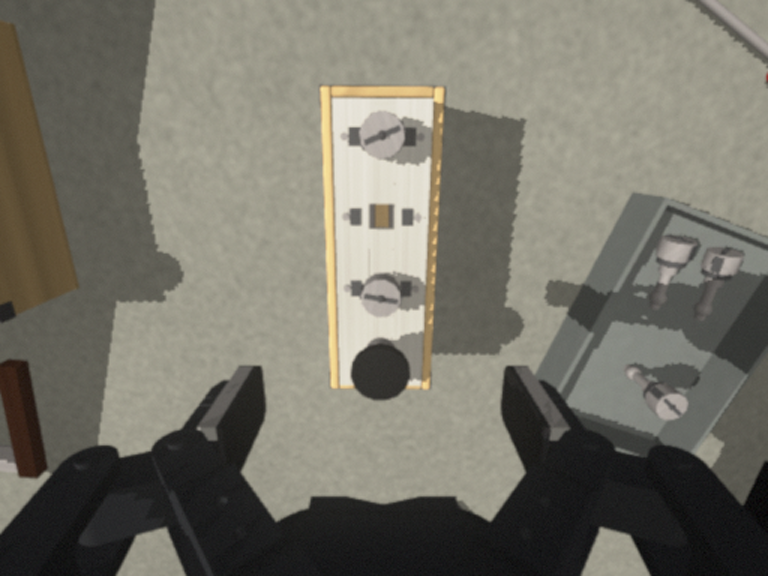

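```bash
python3 - <<'E'
from fit import *
C=cam("wrist"); W=lambda x,y:np.array([x/1.5,y/1.5]); h=.078
o=[(C,(-.097,-.035,h),W(430,388)),(C,(-.097,.035,h),W(331,389)),(C,(.097,.035,h),W(320,86)),(C,(.097,-.035,h),W(446,87)),(C,(-.064,0,.116),W(380,371)),
(C,(-.02,0,.104),W(381,297)),(C,(.07,0,.104),W(382,135)),(C,(.025,0,.084),W(381.5,216))]
p,r=fit(o,[.55,-.01,.3]);print("b",p,np.degrees(p[2]),r.tolist())
for x in(-.064,-.02,.025,.07): print(p[0]+np.cos(p[2])*x,p[1]+np.sin(p[2])*x)
E
```

```text
b [ 0.55718174 -0.01467765  0.3034582 ] 17.3868743235084 [[0.0, 1.0], [0.3, 0.1], [0.0, 1.1], [0.4, 0.9], [0.3, 2.8], [0.0, 0.9], [0.2, 0.3], [0.1, 0.1]]
0.4961059744246736 -0.03380226488666239
0.538095562047788 -0.020654088920362145
0.5810394584805186 -0.00720709077300963
0.6239833549132493 0.006239907374342888
```

```bash
python3 -m crank '[{"angular":[0,0,0.05],"delta_pos":[-0.03,-0.03,1],"gripper":1},{"angular":[0,0,0.05],"delta_pos":[0,0,1],"gripper":1},{"angular":[0,0,0],"delta_pos":[0,0,0.9],"gripper":1},{"angular":[0,0,0],"delta_pos":[0,0,0.4],"gripper":0.7},{"angular":[0,0,0],"delta_pos":[0,0,0],"gripper":0},{"angular":[0,0,0],"delta_pos":[0,0,0],"gripper":0},{"angular":[0,0,0],"delta_pos":[0,0,0],"gripper":0},{"angular":[0,0,0],"delta_pos":[0,0,0],"gripper":0},{"angular":[0,0,0],"delta_pos":[0,0,0],"gripper":0},{"angular":[0,0,0],"delta_pos":[0,0,0],"gripper":0}]'
python3 go.py .538 -.0207 .1055
python3 -m crank '[{"angular":[0,0,0],"delta_pos":[0,0,-0.2],"gripper":0},{"angular":[0,0,0],"delta_pos":[0,0,-0.3],"gripper":0},{"angular":[0,0,0],"delta_pos":[0,0,-0.5],"gripper":0},{"angular":[0,0,0],"delta_pos":[0,0,-0.7],"gripper":0},{"angular":[0,0,0],"delta_pos":[0,0,-0.8],"gripper":0},{"angular":[0,0,0],"delta_pos":[0,0,-0.9],"gripper":0},{"angular":[0,0,0],"delta_pos":[0,0,0],"gripper":0}]'
python3 go.py .548 -.262 .205
python3 - <<'E'
from h import *
crop("wrist","w21",None,1.2)
E
```

```text
time: 44.0
tool_pos: [0.5388, -0.0202, 0.1091]
tool_rot: [0.001, 0.988, 0.152, 0.001]
contact_force: [-0.9, -0.5, 6.1]
gripper_width: 0.243
t 44.0 pos [ 0.5388 -0.0202  0.1091] mm [-1.   0.2  3.6] shares [-0.032  0.008  0.121] tool x yaw 17.46 tilt [ 0.002  0.002 -1.   ] F [-0.9 -0.5  6.1] w 0.243
time: 44.88
tool_pos: [0.5397, -0.0202, 0.2139]
tool_rot: [0.001, 0.988, 0.152, 0.003]
contact_force: [-0.4, 0.4, -0.6]
gripper_width: 0.25
t 44.88 pos [ 0.5397 -0.0202  0.2139] mm [-64.6 233.2   9.2] shares [-2.155  7.772  0.307] tool x yaw 17.45 tilt [ 0.006  0.003 -1.   ] F [-0.4  0.4 -0.6] w 0.25
```

View pics/w21.png

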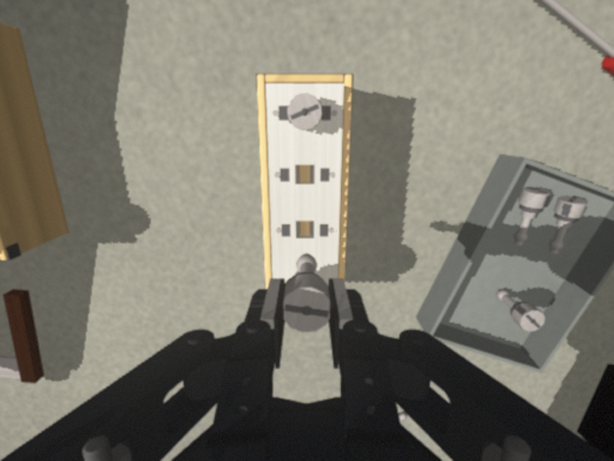

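```bash
python3 -m crank '[{"angular":[0,0,0],"delta_pos":[-0.3,0.8,0],"gripper":0},{"angular":[0,0,0],"delta_pos":[-0.3,1,0],"gripper":0},{"angular":[0,0,0],"delta_pos":[-0.3,1,0],"gripper":0},{"angular":[0,0,0],"delta_pos":[-0.3,1,0],"gripper":0},{"angular":[0,0,0],"delta_pos":[-0.3,1,0],"gripper":0},{"angular":[0,0,0],"delta_pos":[-0.3,0.8,0],"gripper":0},{"angular":[0,0,0],"delta_pos":[-0.3,0.5,0],"gripper":0},{"angular":[0,0,0],"delta_pos":[0,0,0],"gripper":0},{"angular":[0,0,0],"delta_pos":[0,0,0],"gripper":0}]'
python3 tray.py w22; python3 go.py .532 -.225 .077
```

```text
time: 46.05
tool_pos: [0.5324, -0.2126, 0.2091]
tool_rot: [-0.0, 0.988, 0.152, -0.0]
contact_force: [0.0, -0.3, -0.1]
gripper_width: 0.244
scene {'pixel': [186.5, 189.5], 'conf': 0.77} [ 0.555 -0.251  0.   ]
mask rect ((183.00001525878906, 185.00001525878906), (47.13319778442383, 59.53667068481445), 7.125016689300537) [ 0.557 -0.258  0.03 ]
t 46.3 pos [ 0.5327 -0.2127  0.2096] mm [ -4.3  11.5 132.6] shares [-0.145  0.383  4.419] tool x yaw 17.5 tilt [ 0. -0. -1.] F [-1.6  0.5 -1. ] w 0.25
```

View pics/w22.png

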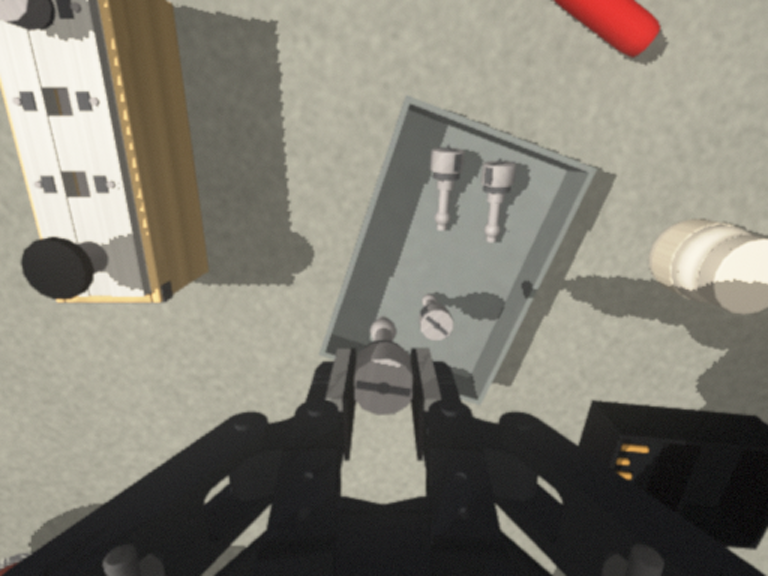

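```bash
python3 -m crank '[{"angular":[0,0,0],"delta_pos":[0,0.4,0.2],"gripper":0},{"angular":[0,0,0],"delta_pos":[0,0,1],"gripper":0},{"angular":[0,0,0],"delta_pos":[0,0,1],"gripper":0},{"angular":[0,0,0],"delta_pos":[0,0,1],"gripper":0},{"angular":[0,0,0],"delta_pos":[0,0,0.8],"gripper":0},{"angular":[0,0,0],"delta_pos":[0,0,0.4],"gripper":0},{"angular":[0,-1,0],"delta_pos":[0,0,0],"gripper":0},{"angular":[0,-1,0],"delta_pos":[0,0,0],"gripper":0},{"angular":[0,-1,0],"delta_pos":[0,0,0],"gripper":0},{"angular":[0,0,0],"delta_pos":[0,0,0],"gripper":0}]'
python3 go.py .532 -.225 .077
python3 -m crank '[{"angular":[0,0,0],"delta_pos":[0,0,0],"gripper":1},{"angular":[0,0,0],"delta_pos":[0,0,0],"gripper":1},{"angular":[0,0,0],"delta_pos":[0,0,0],"gripper":1},{"angular":[0,0,0],"delta_pos":[0,0,0],"gripper":1},{"angular":[0,0,0],"delta_pos":[0,0,-1],"gripper":1},{"angular":[0,1,0],"delta_pos":[0,0,-1],"gripper":1},{"angular":[0,1,0],"delta_pos":[0,0,-1],"gripper":1},{"angular":[0,1,0],"delta_pos":[0,0,-1],"gripper":1},{"angular":[0,0,0],"delta_pos":[0,0,-0.4],"gripper":1},{"angular":[0,0,0],"delta_pos":[0,0,0],"gripper":1}]'
python3 tray.py w23; python3 go.py .6235 .0065 .205
```

```text
time: 47.55
tool_pos: [0.5374, -0.2249, 0.0775]
tool_rot: [0.02, 0.98, 0.151, -0.128]
contact_force: [0.2, 0.3, -0.8]
gripper_width: 0.246
t 47.55 pos [ 0.5374 -0.2249  0.0775] mm [-4.9 -1.5  1.8] shares [-0.163 -0.05   0.061] tool x yaw 17.51 tilt [-0.257  0.    -0.966] F [ 0.2  0.3 -0.8] w 0.246
time: 48.8
tool_pos: [0.5587, -0.218, 0.2076]
tool_rot: [0.001, 0.988, 0.152, 0.0]
contact_force: [-0.2, -0.2, -0.4]
gripper_width: 1.002
wrist {'pixel': [282.3, 192.5], 'conf': 0.68} [ 0.542 -0.26   0.   ]
scene {'pixel': [187.0, 188.9], 'conf': 0.58} [ 0.553 -0.249  0.   ]
mask rect ((183.19830322265625, 185.031005859375), (45.602928161621094, 60.45398712158203), 8.880659103393555) [ 0.557 -0.257  0.03 ]
t 49.05 pos [ 0.5579 -0.2173  0.2049] mm [ 129.8 -193.8    0. ] shares [ 4.325e+00 -6.459e+00  1.000e-03] tool x yaw 17.48 tilt [-0.002 -0.002 -1.   ] F [-0.4 -0.7  0. ] w 1.003
```

View pics/w23.png

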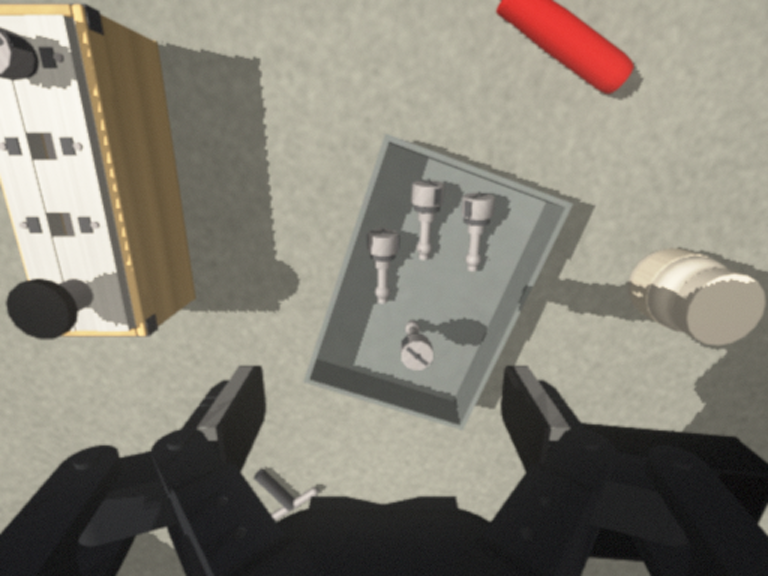

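Four bits in the tray. Next b2.

```bash
python3 -m crank '[{"angular":[0,0,0],"delta_pos":[0.66,-1,0],"gripper":1},{"angular":[0,0,0],"delta_pos":[0.66,-1,0],"gripper":1},{"angular":[0,0,0],"delta_pos":[0.66,-1,0],"gripper":1},{"angular":[0,0,0],"delta_pos":[0.66,-1,0],"gripper":1},{"angular":[0,0,0],"delta_pos":[0.66,-1,0],"gripper":1},{"angular":[0,0,0],"delta_pos":[0.66,-1,0],"gripper":1},{"angular":[0,0,0],"delta_pos":[0.36,-0.46,0.5],"gripper":1},{"angular":[0,0,0],"delta_pos":[0,0,0.7],"gripper":1},{"angular":[0,0,0],"delta_pos":[0,0,0],"gripper":1},{"angular":[0,0,0],"delta_pos":[0,0,0],"gripper":1}]'
python3 go.py .6235 .0065 .1055
python3 - <<'E'
from h import *
crop("wrist","w24",None,1.5)
E
```

```text
time: 50.3
tool_pos: [0.6235, 0.0048, 0.1702]
tool_rot: [-0.0, 0.989, 0.151, -0.001]
contact_force: [-0.2, -0.1, -1.3]
gripper_width: 1.0
t 50.3 pos [0.6235 0.0048 0.1702] mm [ 0.6 -1.6 64.7] shares [ 0.019 -0.054  2.157] tool x yaw 17.37 tilt [-0.001 -0.    -1.   ] F [-0.2 -0.1 -1.3] w 1.0
```

View pics/w24.png

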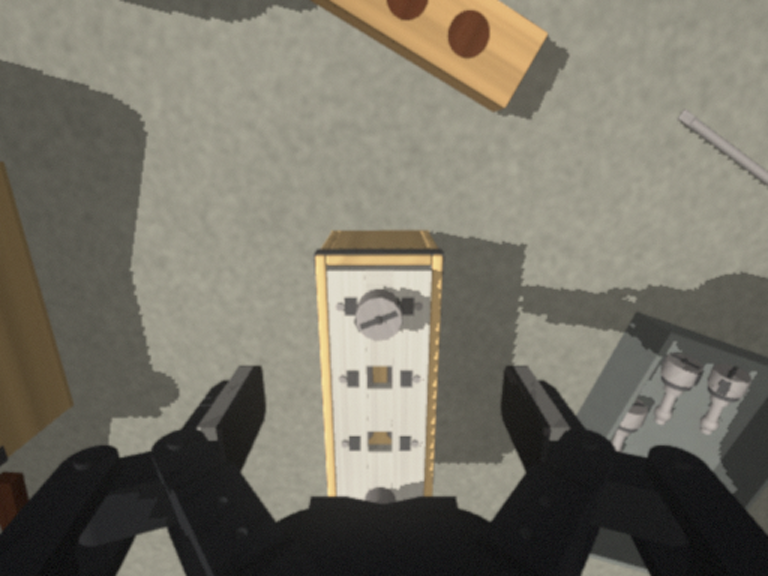

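```bash
python3 -m crank '[{"angular":[0,0,0],"delta_pos":[0,-0.05,1],"gripper":1},{"angular":[0,0,0],"delta_pos":[0,0,1],"gripper":0.7},{"angular":[0,0,0],"delta_pos":[0,0,0.1],"gripper":0.5},{"angular":[0,0,0],"delta_pos":[0,0,0],"gripper":0},{"angular":[0,0,0],"delta_pos":[0,0,0],"gripper":0},{"angular":[0,0,0],"delta_pos":[0,0,0],"gripper":0},{"angular":[0,0,0],"delta_pos":[0,0,0],"gripper":0},{"angular":[0,0,0],"delta_pos":[0,0,0],"gripper":0},{"angular":[0,0,0],"delta_pos":[0,0,0],"gripper":0}]'
python3 go.py .6235 .0065 .1055
python3 -m crank '[{"angular":[0,0,0],"delta_pos":[0,0,-0.2],"gripper":0},{"angular":[0,0,0],"delta_pos":[0,0,-0.3],"gripper":0},{"angular":[0,0,0],"delta_pos":[0,0,-0.5],"gripper":0},{"angular":[0,0,0],"delta_pos":[0,0,-0.7],"gripper":0},{"angular":[0,0,0],"delta_pos":[0,0,-0.8],"gripper":0},{"angular":[0,0,0],"delta_pos":[0,0,-0.9],"gripper":0},{"angular":[0,0,0],"delta_pos":[0,0,0],"gripper":0}]'
python3 go.py .545 -.27 .205
python3 - <<'E'
from h import *
crop("wrist","w25",None,1.2)
E
```

```text
time: 51.48
tool_pos: [0.6248, 0.0071, 0.11]
tool_rot: [0.001, 0.988, 0.152, 0.002]
contact_force: [-0.6, -1.0, 6.0]
gripper_width: 0.248
t 51.48 pos [0.6248 0.0071 0.11  ] mm [-1.4  0.1  4.5] shares [-0.047  0.004  0.149] tool x yaw 17.45 tilt [ 0.003  0.002 -1.   ] F [-0.6 -1.   6. ] w 0.248
time: 52.35
tool_pos: [0.6256, 0.0073, 0.2151]
tool_rot: [0.001, 0.988, 0.152, 0.004]
contact_force: [-0.2, 0.4, -0.8]
gripper_width: 0.243
t 52.35 pos [0.6256 0.0073 0.2151] mm [-160.1  240.3    9.7] shares [-5.337  8.01   0.322] tool x yaw 17.46 tilt [ 0.007  0.003 -1.   ] F [-0.2  0.4 -0.8] w 0.243
```

View pics/w25.png

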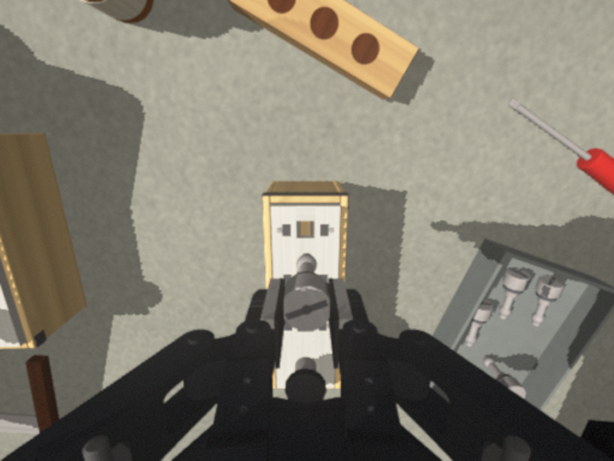

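```bash
python3 -m crank '[{"angular":[0,0,0],"delta_pos":[-0.66,0.8,0],"gripper":0},{"angular":[0,0,0],"delta_pos":[-0.66,1,0],"gripper":0},{"angular":[0,0,0],"delta_pos":[-0.66,1,0],"gripper":0},{"angular":[0,0,0],"delta_pos":[-0.66,1,0],"gripper":0},{"angular":[0,0,0],"delta_pos":[-0.66,1,0],"gripper":0},{"angular":[0,0,0],"delta_pos":[-0.66,1,0],"gripper":0},{"angular":[0,0,0],"delta_pos":[-0.66,1,0],"gripper":0},{"angular":[0,0,0],"delta_pos":[-0.66,1,0],"gripper":0},{"angular":[0,0,0],"delta_pos":[0,0,0],"gripper":0},{"angular":[0,0,0],"delta_pos":[0,0,0],"gripper":0}]'
python3 tray.py w26; python3 go.py .54 -.30 .08
```

```text
time: 53.65
tool_pos: [0.5421, -0.2627, 0.2088]
tool_rot: [-0.001, 0.988, 0.152, -0.001]
contact_force: [0.1, -0.2, -0.6]
gripper_width: 0.249
wrist {'pixel': [256.5, 166.4], 'conf': 0.73} [ 0.547 -0.263  0.   ]
scene {'pixel': [187.5, 191.6], 'conf': 0.81} [ 0.564 -0.246  0.   ]
mask rect ((183.43077087402344, 185.05386352539062), (46.26495361328125, 59.288597106933594), 7.125016689300537) [ 0.557 -0.256  0.03 ]
t 53.9 pos [ 0.5428 -0.2625  0.2098] mm [-13.9  34.9 129.8] shares [-0.465  1.165  4.325] tool x yaw 17.53 tilt [-0. -0. -1.] F [ 0.4 -0.4 -0.4] w 0.246
```

View pics/w26.png

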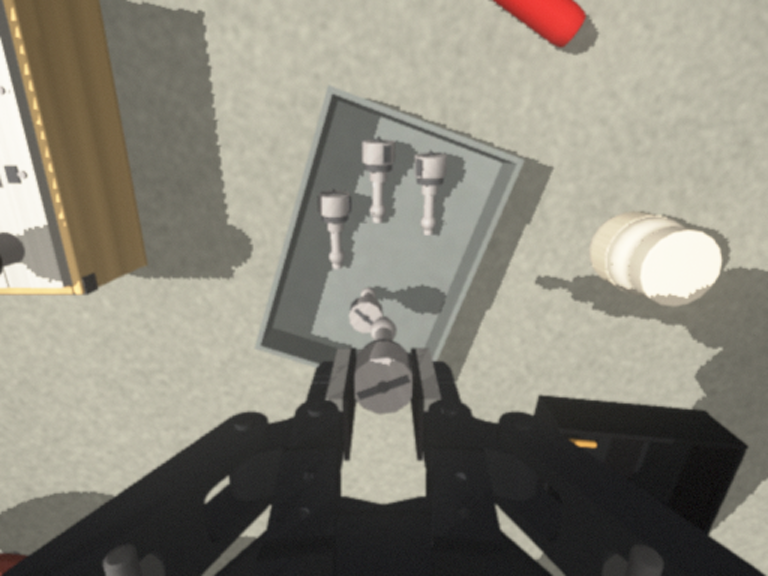

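```bash
python3 - <<'E'
from h import *
C=cam("wrist")
print(onz(C,(368/1.5,295/1.5),.004),onz(C,(365/1.5,318/1.5),.068),onz(C,(428/1.5,232/1.5),.01),onz(C,(430/1.5,165/1.5),.015),onz(C,(336/1.5,265/1.5),.01))
E
```

```text
[ 0.50659326 -0.26108758  0.004     ] [ 0.51137525 -0.25967575  0.068     ] [ 0.57367567 -0.29084922  0.01      ] [ 0.62227353 -0.27472394  0.015     ] [ 0.52555331 -0.22827598  0.01      ]
```

```bash
python3 go.py .555 -.302 .08; python3 -m crank '[{"angular":[0,0,0],"delta_pos":[0,0.65,0],"gripper":0},{"angular":[0,0,0],"delta_pos":[0,0.65,0.5],"gripper":0},{"angular":[0,0,0],"delta_pos":[0,0,1],"gripper":0},{"angular":[0,0,0],"delta_pos":[0,0,1],"gripper":0},{"angular":[0,0,0],"delta_pos":[0,0,1],"gripper":0},{"angular":[0,0,0],"delta_pos":[0,0,0.6],"gripper":0},{"angular":[0,-1,0],"delta_pos":[0,0,0],"gripper":0},{"angular":[0,-1,0],"delta_pos":[0,0,0],"gripper":0},{"angular":[0,-1,0],"delta_pos":[0,0,0],"gripper":0},{"angular":[0,0,0],"delta_pos":[0,0,0.2],"gripper":0}]'
python3 go.py .555 -.302 .08
```

```text
t 53.9 pos [ 0.5428 -0.2625  0.2098] mm [ -0.2  41.4 129.8] shares [-0.008  1.379  4.325] tool x yaw 17.53 tilt [-0. -0. -1.] F [ 0.4 -0.4 -0.4] w 0.246
time: 55.15
tool_pos: [0.5545, -0.3014, 0.0814]
tool_rot: [0.02, 0.98, 0.151, -0.128]
contact_force: [-0.5, 1.2, -1.4]
gripper_width: 0.245
t 55.15 pos [ 0.5545 -0.3014  0.0814] mm [0.6 0.7 1.3] shares [0.021 0.023 0.042] tool x yaw 17.51 tilt [-0.257  0.001 -0.966] F [-0.5  1.2 -1.4] w 0.245
```

```bash
python3 -m crank '[{"angular":[0,0,0],"delta_pos":[0,0,0],"gripper":0.75},{"angular":[0,0,0],"delta_pos":[0,0,0],"gripper":0.75},{"angular":[0,0,0],"delta_pos":[0,0,0],"gripper":0.75},{"angular":[0,0,0],"delta_pos":[0,0,0],"gripper":0.75},{"angular":[0,0,0],"delta_pos":[0,0,-1],"gripper":0.75},{"angular":[0,1,0],"delta_pos":[0,0,-1],"gripper":0.75},{"angular":[0,1,0],"delta_pos":[0,0,-1],"gripper":0.75},{"angular":[0,1,0],"delta_pos":[0,0,-1],"gripper":1},{"angular":[0,0,0],"delta_pos":[0,0,-0.3],"gripper":1},{"angular":[0,0,0],"delta_pos":[0,0,0],"gripper":1}]'
python3 tray.py w27; python3 go.py .454 .2583 .205
python3 - <<'E'
from h import *
crop("side","s27",None,1.5)
E
```

```text
time: 56.4
tool_pos: [0.5751, -0.2942, 0.2078]
tool_rot: [0.0, 0.988, 0.152, -0.0]
contact_force: [0.3, -0.1, 0.6]
gripper_width: 0.999
wrist {'pixel': [222.6, 182.4], 'conf': 0.94} [ 0.548 -0.26   0.   ]
scene {'pixel': [186.3, 191.5], 'conf': 0.9} [ 0.563 -0.25   0.   ]
mask rect ((183.0, 185.0), (46.386207580566406, 60.24550247192383), 8.130102157592773) [ 0.557 -0.258  0.03 ]
t 56.65 pos [ 0.5746 -0.2934  0.2054] mm [  50.7 -562.5    1.6] shares [  1.689 -18.75    0.055] tool x yaw 17.48 tilt [-0.002 -0.002 -1.   ] F [ 0.5  1.  -0.1] w 0.998
```

View pics/w27.png

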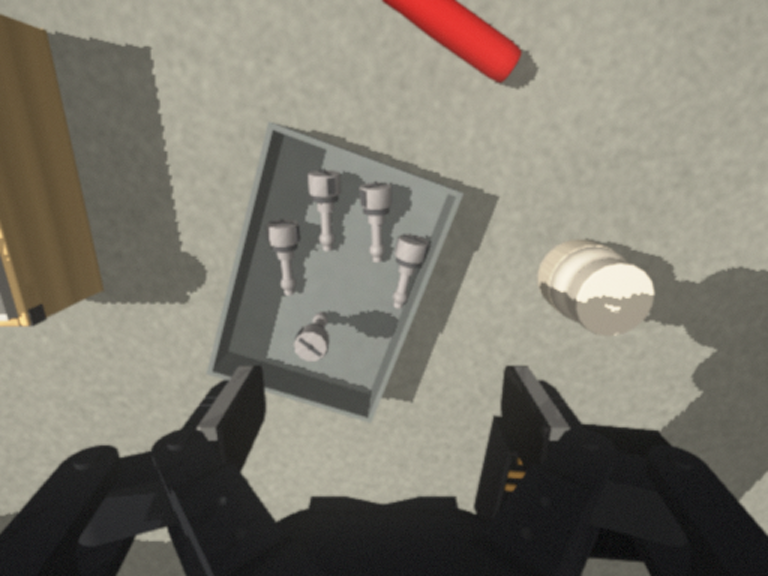

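View pics/s27.png

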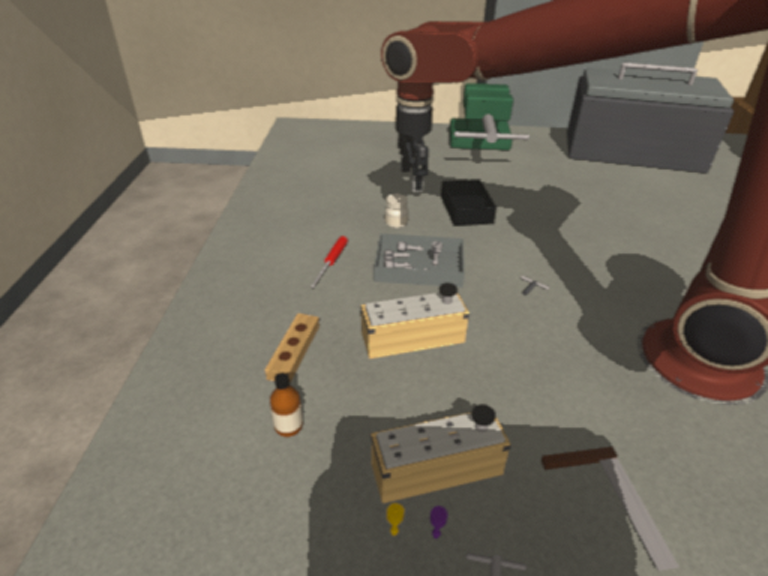

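```bash
python3 go.py .468 -.258 .205; python3 -m crank '[{"angular":[0,0,0],"delta_pos":[-0.75,-0.55,0],"gripper":0},{"angular":[0,0,0],"delta_pos":[-0.75,-0.55,0],"gripper":0},{"angular":[0,0,0],"delta_pos":[-0.75,-0.55,0],"gripper":0},{"angular":[0,0,0],"delta_pos":[-0.75,-0.55,0],"gripper":0},{"angular":[0,0,0],"delta_pos":[0,0,0],"gripper":0},{"angular":[0,0,0],"delta_pos":[0,0,0],"gripper":0},{"angular":[0,0,0],"delta_pos":[0,0,0],"gripper":0},{"angular":[0,0,0],"delta_pos":[0,0,0],"gripper":0}]'
python3 go.py .468 -.258 .073
```

```text
t 56.7 pos [ 0.5747 -0.2936  0.2057] mm [-91.1 -65.9   1. ] shares [-3.036 -2.198  0.034] tool x yaw 17.47 tilt [-0.002 -0.002 -1.   ] F [-0.1 -0.  -0.2] w 0.999
time: 57.7
tool_pos: [0.4698, -0.2583, 0.2074]
tool_rot: [-0.0, 0.988, 0.152, -0.0]
contact_force: [0.2, -0.6, 0.1]
gripper_width: -0.004
t 57.7 pos [ 0.4698 -0.2583  0.2074] mm [ -1.7  -0.8 134.4] shares [-0.055 -0.026  4.479] tool x yaw 17.46 tilt [-0. -0. -1.] F [ 0.2 -0.6  0.1] w -0.004
```

```bash
python3 -m crank '[{"angular":[0,0,0],"delta_pos":[0,0,1],"gripper":0},{"angular":[0,0,0],"delta_pos":[0,0,1],"gripper":0},{"angular":[0,0,0],"delta_pos":[0,0,1],"gripper":0},{"angular":[0,0,0],"delta_pos":[0,0,0.9],"gripper":0},{"angular":[0,0,0],"delta_pos":[0,0,0.55],"gripper":0},{"angular":[0,0,0],"delta_pos":[0.26,0.08,0],"gripper":0},{"angular":[0,0,0],"delta_pos":[0.26,0.08,0],"gripper":0},{"angular":[0,0,0],"delta_pos":[0.26,0.08,0],"gripper":0},{"angular":[0,0,0],"delta_pos":[0.26,0.08,0],"gripper":0},{"angular":[0,0,0],"delta_pos":[0.26,0.08,0],"gripper":0},{"angular":[0,0,0],"delta_pos":[0.2,0.06,0],"gripper":0},{"angular":[0,0,0],"delta_pos":[0,0,0],"gripper":0}]'
python3 -m crank '[{"angular":[0,0,0],"delta_pos":[0,0,-1],"gripper":0},{"angular":[0,0,0],"delta_pos":[0,0,-1],"gripper":0},{"angular":[0,0,0],"delta_pos":[0,0,-1],"gripper":0},{"angular":[0,0,0],"delta_pos":[0,0,-1],"gripper":0},{"angular":[0,0,0],"delta_pos":[0,0,-0.45],"gripper":0},{"angular":[0,0,0],"delta_pos":[0,0,0],"gripper":0}]'
python3 tray.py w28; python3 go.py .454 .2583 .205
```

```text
time: 59.2
tool_pos: [0.5168, -0.2577, 0.074]
tool_rot: [0.0, 0.988, 0.152, -0.0]
contact_force: [-0.3, -0.6, 0.1]
gripper_width: -0.001
time: 59.95
tool_pos: [0.5167, -0.258, 0.2082]
tool_rot: [0.001, 0.988, 0.152, 0.001]
contact_force: [0.5, 0.0, -1.2]
gripper_width: -0.001
wrist {'pixel': [262.1, 147.8], 'conf': 0.87} [ 0.546 -0.258  0.   ]
scene {'pixel': [184.7, 188.8], 'conf': 0.6} [ 0.553 -0.257  0.   ]
mask rect ((182.8076934814453, 185.03848266601562), (47.257232666015625, 59.41263198852539), 7.125016689300537) [ 0.557 -0.258  0.03 ]
t 60.2 pos [ 0.5157 -0.2573  0.2057] mm [  95.7 -510.4    1.7] shares [  3.19  -17.012   0.055] tool x yaw 17.45 tilt [-0.002 -0.002 -1.   ] F [ 0.  -0.   0.2] w -0.002
```

View pics/w28.png

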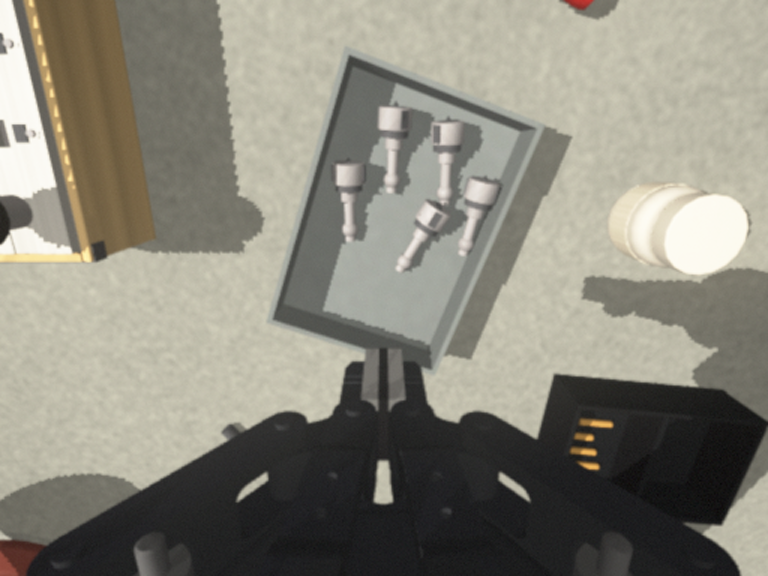

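```bash
python3 go.py .4955 -.034 .14; python3 -m crank '[{"angular":[0,0,0],"delta_pos":[0.21,-0.9,0],"gripper":0},{"angular":[0,0,0],"delta_pos":[0.21,-0.9,0],"gripper":0},{"angular":[0,0,0],"delta_pos":[0.21,-0.9,0],"gripper":0},{"angular":[0,0,0],"delta_pos":[0.21,-0.9,0],"gripper":0},{"angular":[0,0,0],"delta_pos":[0.21,-0.9,0],"gripper":0},{"angular":[0,0,0],"delta_pos":[0.21,-0.9,0],"gripper":0},{"angular":[0,0,0],"delta_pos":[0.21,-0.9,0],"gripper":0},{"angular":[0,0,0],"delta_pos":[0.15,-0.65,0.5],"gripper":0},{"angular":[0,0,0],"delta_pos":[0,-0.15,1],"gripper":0},{"angular":[0,0,0],"delta_pos":[0,0,0.5],"gripper":0},{"angular":[0,0,0],"delta_pos":[0,0,0],"gripper":0},{"angular":[0,0,0],"delta_pos":[0,0,0],"gripper":0}]'
python3 go.py .4955 -.034 .128
python3 - <<'E'
from h import *
crop("wrist","w29",(100,80,400,384),2)
E
```

```text
t 60.2 pos [ 0.5157 -0.2573  0.2057] mm [  47.8 -218.9   66.1] shares [ 1.592 -7.298  2.202] tool x yaw 17.45 tilt [-0.002 -0.002 -1.   ] F [ 0.  -0.   0.2] w -0.002
time: 61.7
tool_pos: [0.4995, -0.0405, 0.1483]
tool_rot: [0.0, 0.988, 0.151, 0.001]
contact_force: [-0.0, -0.5, 0.0]
gripper_width: -0.003
t 61.7 pos [ 0.4995 -0.0405  0.1483] mm [-1.9 -7.4 20.3] shares [-0.065 -0.246  0.677] tool x yaw 17.41 tilt [ 0.001  0.001 -1.   ] F [-0.  -0.5  0. ] w -0.003
```

View pics/w29.png

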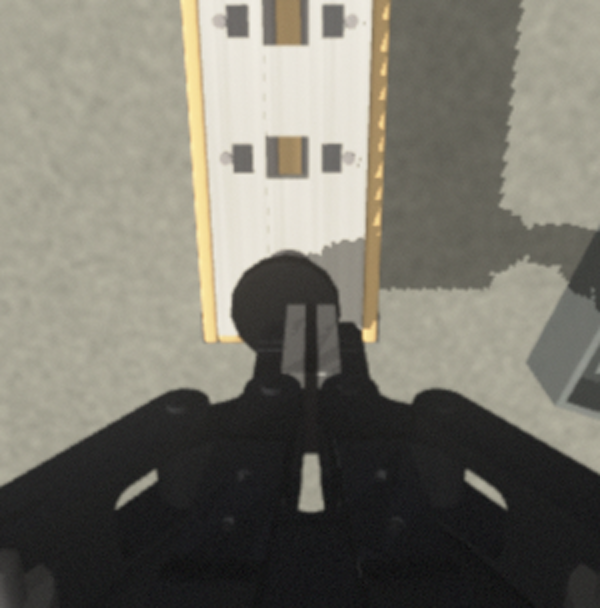

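```bash
python3 -m crank '[{"angular":[0,0,0],"delta_pos":[-0.06,-0.25,0],"gripper":0},{"angular":[0,0,0],"delta_pos":[0,0,0.3],"gripper":0},{"angular":[0,0,0],"delta_pos":[0,0,0.2],"gripper":0},{"angular":[0,0,0],"delta_pos":[0,0,0.2],"gripper":0},{"angular":[0,0,0],"delta_pos":[0,0,0.2],"gripper":0},{"angular":[0,0,0],"delta_pos":[0,0,0],"gripper":0}]'
python3 go.py .4955 -.034 .095
python3 -m crank '[{"angular":[0,0,0],"delta_pos":[-0.01,0,0.15],"gripper":0},{"angular":[0,0,0],"delta_pos":[-0.01,0,0.15],"gripper":0},{"angular":[0,0,0],"delta_pos":[-0.01,0,0.15],"gripper":0},{"angular":[0,0,0],"delta_pos":[0,0,0],"gripper":0}]'
python3 go.py .4955 -.034 .095
```

```text
time: 62.5
tool_pos: [0.4948, -0.0333, 0.1209]
tool_rot: [-0.0, 0.988, 0.152, -0.001]
contact_force: [-4.5, 0.9, 7.9]
gripper_width: 0.002
t 62.5 pos [ 0.4948 -0.0333  0.1209] mm [ 0.5  0.9 25.9] shares [0.017 0.031 0.862] tool x yaw 17.45 tilt [-0.001 -0.001 -1.   ] F [-4.5  0.9  7.9] w 0.002
time: 63.0
tool_pos: [0.4948, -0.0333, 0.1081]
tool_rot: [-0.0, 0.988, 0.152, 0.001]
contact_force: [-2.2, 2.3, 8.8]
gripper_width: -0.001
t 63.0 pos [ 0.4948 -0.0333  0.1081] mm [ 0.5  0.9 13.1] shares [0.016 0.029 0.436] tool x yaw 17.45 tilt [ 0.001 -0.001 -1.   ] F [-2.2  2.3  8.8] w -0.001
```

```bash
python3 -m crank '[{"angular":[0,0,0],"delta_pos":[-0.01,0,0.15],"gripper":0},{"angular":[0,0,0],"delta_pos":[-0.01,0,0.12],"gripper":0},{"angular":[0,0,0],"delta_pos":[-0.01,0,0.1],"gripper":0},{"angular":[0,0,0],"delta_pos":[0,0,0],"gripper":0}]' >/dev/null
python3 go.py .4955 -.034 .095
for i in 1 2 3; do python3 -m crank '[{"angular":[0,0,0],"delta_pos":[-0.01,0,0.06],"gripper":0},{"angular":[0,0,0],"delta_pos":[0,0,0],"gripper":0}]' >/dev/null
python3 go.py .4955 -.034 .095; done
```

```text
t 63.5 pos [ 0.4947 -0.0334  0.0976] mm [0.5 0.8 2.6] shares [0.018 0.028 0.087] tool x yaw 17.44 tilt [ 0.003 -0.    -1.   ] F [-0.5  3.2  8.3] w 0.002
t 63.75 pos [ 0.4947 -0.0334  0.0964] mm [0.6 0.8 1.4] shares [0.019 0.027 0.046] tool x yaw 17.44 tilt [ 0.004 -0.    -1.   ] F [-1.6  3.6 11.2] w 0.006
t 64.0 pos [ 0.4948 -0.0335  0.0963] mm [0.5 0.7 1.3] shares [0.018 0.024 0.042] tool x yaw 17.45 tilt [ 0.004 -0.001 -1.   ] F [-5.6  4.2 21.2] w 0.003
t 64.25 pos [ 0.4948 -0.0335  0.0961] mm [0.5 0.7 1.1] shares [0.017 0.022 0.037] tool x yaw 17.45 tilt [ 0.004 -0.001 -1.   ] F [-10.8   6.   28.9] w 0.0
```

Stop reached (same height, force climbing). A touch more, then release.

```bash
python3 -m crank '[{"angular":[0,0,0],"delta_pos":[-0.01,0,0.06],"gripper":0},{"angular":[0,0,0],"delta_pos":[0,0,0],"gripper":0},{"angular":[0,0,0],"delta_pos":[0.04,0,-0.3],"gripper":0},{"angular":[0,0,0],"delta_pos":[0.04,0,-0.6],"gripper":0},{"angular":[0,0,0],"delta_pos":[0,0,-1],"gripper":0},{"angular":[0,0,0],"delta_pos":[0,0,-1],"gripper":0},{"angular":[0,0,0],"delta_pos":[0,0,-1],"gripper":0},{"angular":[0,0,0],"delta_pos":[0,0,0],"gripper":0},{"angular":[0,0,0],"delta_pos":[0,0,0],"gripper":0},{"angular":[0,0,0],"delta_pos":[0,0,0],"gripper":0},{"angular":[0,0,0],"delta_pos":[0,0,0],"gripper":0}]'
python3 go.py .454 .2583 .205
python3 - <<'E'
from h import *
crop("wrist","w30",None,1.4)
E
```

```text
time: 65.62
tool_pos: [0.4937, -0.0334, 0.2043]
tool_rot: [-0.0, 0.988, 0.152, -0.001]
contact_force: [-0.4, 0.4, 0.2]
gripper_width: 0.001
t 65.62 pos [ 0.4937 -0.0334  0.2043] mm [  49.6 -290.2   -0.5] shares [ 1.652 -9.674 -0.017] tool x yaw 17.45 tilt [-0.002 -0.001 -1.   ] F [-0.4  0.4  0.2] w 0.001
```

View pics/w30.png

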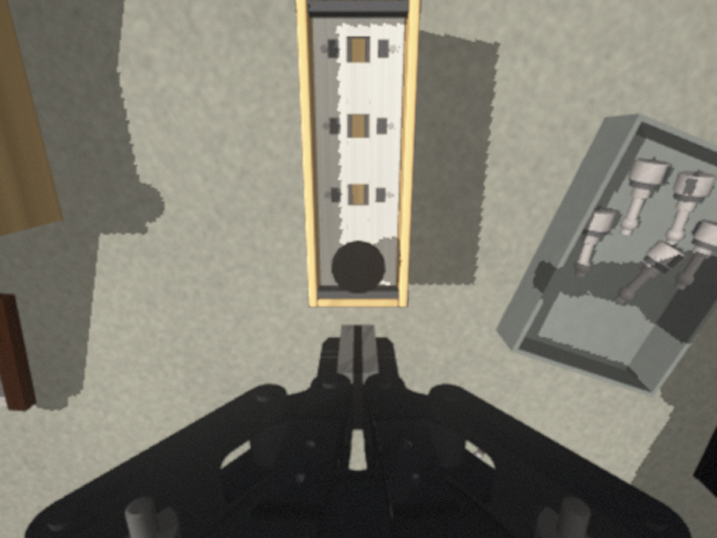

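mag_b's deck now sits down inside the case (dark wall strips and bands visible round it), all three clips empty: locked. Now mag_a.

```bash
python3 -m crank '[{"angular":[0,0,0],"delta_pos":[0.17,-0.97,0],"gripper":0},{"angular":[0,0,0],"delta_pos":[0.17,-0.97,0],"gripper":0},{"angular":[0,0,0],"delta_pos":[0.17,-0.97,0],"gripper":0},{"angular":[0,0,0],"delta_pos":[0.17,-0.97,0],"gripper":0},{"angular":[0,0,0],"delta_pos":[0.17,-0.97,0],"gripper":0},{"angular":[0,0,0],"delta_pos":[0.17,-0.97,0],"gripper":0},{"angular":[0,0,0],"delta_pos":[0.17,-0.97,0],"gripper":0},{"angular":[0,0,0],"delta_pos":[0.17,-0.97,0],"gripper":0},{"angular":[0,0,0],"delta_pos":[0.17,-0.97,0],"gripper":0},{"angular":[0,0,0],"delta_pos":[0.12,-0.95,0.5],"gripper":0},{"angular":[0,0,0],"delta_pos":[0,0,1],"gripper":0},{"angular":[0,0,0],"delta_pos":[0,0,0.4],"gripper":0}]'
python3 -m crank '[{"angular":[0,0,0],"delta_pos":[0,0,0],"gripper":0},{"angular":[0,0,0],"delta_pos":[0,0,0],"gripper":0}]'
python3 go.py .454 .2583 .128
python3 - <<'E'
from h import *
crop("wrist","w31",(100,80,400,384),2)
E
```

```text
time: 67.18
tool_pos: [0.4532, 0.2581, 0.1463]
tool_rot: [0.0, 0.988, 0.152, -0.002]
contact_force: [-0.4, 0.0, -0.0]
gripper_width: 0.003
time: 67.42
tool_pos: [0.4553, 0.2583, 0.1498]
tool_rot: [-0.0, 0.988, 0.151, 0.001]
contact_force: [0.2, -0.3, 0.4]
gripper_width: -0.002
t 67.42 pos [0.4553 0.2583 0.1498] mm [-1.3 -0.4 21.8] shares [-0.042 -0.013  0.726] tool x yaw 17.41 tilt [ 0.002 -0.    -1.   ] F [ 0.2 -0.3  0.4] w -0.002
```

View pics/w31.png

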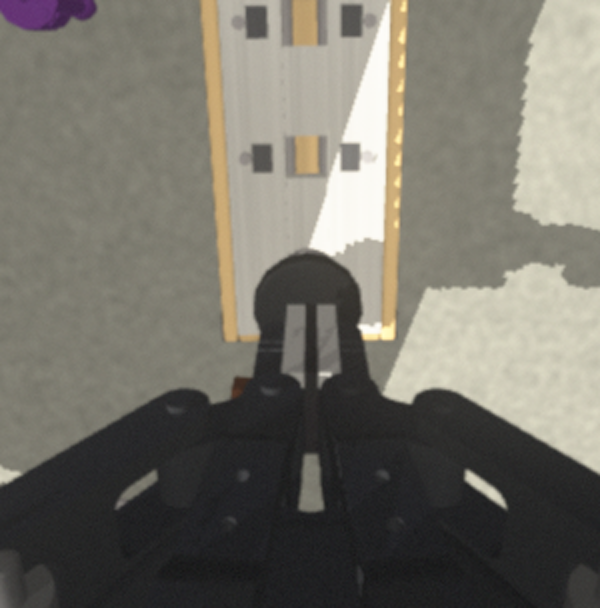

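```bash
python3 -m crank '[{"angular":[0,0,0],"delta_pos":[-0.04,0,0.3],"gripper":0},{"angular":[0,0,0],"delta_pos":[0,0,0.3],"gripper":0},{"angular":[0,0,0],"delta_pos":[0,0,0.2],"gripper":0},{"angular":[0,0,0],"delta_pos":[0,0,0.2],"gripper":0},{"angular":[0,0,0],"delta_pos":[-0.01,0,0.15],"gripper":0},{"angular":[0,0,0],"delta_pos":[-0.01,0,0.15],"gripper":0},{"angular":[0,0,0],"delta_pos":[-0.01,0,0.15],"gripper":0},{"angular":[0,0,0],"delta_pos":[-0.01,0,0.15],"gripper":0},{"angular":[0,0,0],"delta_pos":[0,0,0],"gripper":0}]' >/dev/null
python3 go.py .454 .2583 .095
for i in 1 2 3 4 ; do python3 -m crank '[{"angular":[0,0,0],"delta_pos":[-0.01,0,0.06],"gripper":0},{"angular":[0,0,0],"delta_pos":[0,0,0],"gripper":0}]' >/dev/null
python3 go.py .454 .2583 .095; done
```

```text
t 68.6 pos [0.4536 0.258  0.1023] mm [ 0.4 -0.2  7.3] shares [ 0.015 -0.006  0.243] tool x yaw 17.45 tilt [ 0.003  0.    -1.   ] F [-0.3 -1.6  9. ] w 0.0
t 68.85 pos [0.4536 0.258  0.1009] mm [ 0.4 -0.2  5.9] shares [ 0.015 -0.006  0.196] tool x yaw 17.45 tilt [ 0.004  0.    -1.   ] F [-0.4 -0.2  8.8] w -0.0
t 69.1 pos [0.4536 0.258  0.0992] mm [ 0.5 -0.2  4.2] shares [ 0.017 -0.007  0.141] tool x yaw 17.45 tilt [ 0.005  0.    -1.   ] F [ 0.2 -1.3  8.4] w 0.003
t 69.35 pos [0.4536 0.258  0.0977] mm [ 0.5 -0.2  2.7] shares [ 0.017 -0.006  0.09 ] tool x yaw 17.45 tilt [ 0.005  0.    -1.   ] F [ 0.6 -0.9 10.3] w 0.002
t 69.6 pos [0.4535 0.258  0.0964] mm [ 0.5 -0.2  1.4] shares [ 0.018 -0.006  0.046] tool x yaw 17.45 tilt [ 0.006  0.    -1.   ] F [ 0.1 -0.3 11.2] w -0.005
```

```bash
for i in 1 2 3 ; do python3 -m crank '[{"angular":[0,0,0],"delta_pos":[-0.01,0,0.06],"gripper":0},{"angular":[0,0,0],"delta_pos":[0,0,0],"gripper":0}]' >/dev/null
python3 go.py .454 .2583 .095; done
python3 -m crank '[{"angular":[0,0,0],"delta_pos":[0.04,0,-0.3],"gripper":0},{"angular":[0,0,0],"delta_pos":[0.04,0,-0.6],"gripper":0},{"angular":[0,0,0],"delta_pos":[0,0,-1],"gripper":0},{"angular":[0,0,0],"delta_pos":[0,0,-1],"gripper":0},{"angular":[0,0,0],"delta_pos":[0,0,-1],"gripper":0},{"angular":[0,0,0],"delta_pos":[0,0,0],"gripper":0},{"angular":[0,0,0],"delta_pos":[0,0,0],"gripper":0},{"angular":[0,0,0],"delta_pos":[0,0,0],"gripper":0},{"angular":[0,0,0],"delta_pos":[0,0,0],"gripper":0}]'
python3 - <<'E'
from h import *
crop("wrist","w32",None,1.4); crop("side","s32",None,1.5); crop("scene","c32",None,1.5)
E
```

```text
t 69.85 pos [0.4536 0.258  0.0963] mm [ 0.5 -0.2  1.3] shares [ 0.016 -0.005  0.043] tool x yaw 17.46 tilt [ 0.006  0.    -1.   ] F [-4.4 -3.3 20.7] w -0.0
t 70.1 pos [0.4536 0.258  0.0961] mm [ 0.5 -0.1  1.1] shares [ 0.016 -0.004  0.037] tool x yaw 17.47 tilt [ 0.006  0.    -1.   ] F [-8.9 -4.2 28.9] w -0.002
t 70.35 pos [0.4536 0.258  0.096 ] mm [ 0.4 -0.2  1. ] shares [ 0.014 -0.005  0.034] tool x yaw 17.47 tilt [ 0.006  0.001 -1.   ] F [-11.9  -6.3  36.8] w -0.001
time: 71.47
tool_pos: [0.4519, 0.2575, 0.2036]
tool_rot: [0.0, 0.988, 0.152, -0.001]
contact_force: [0.2, 0.7, 0.2]
gripper_width: -0.004
```

View pics/w32.png

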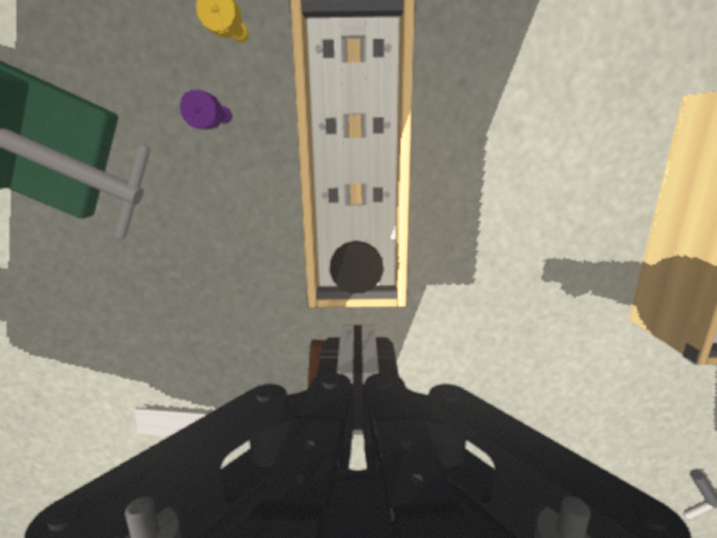

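View pics/s32.png

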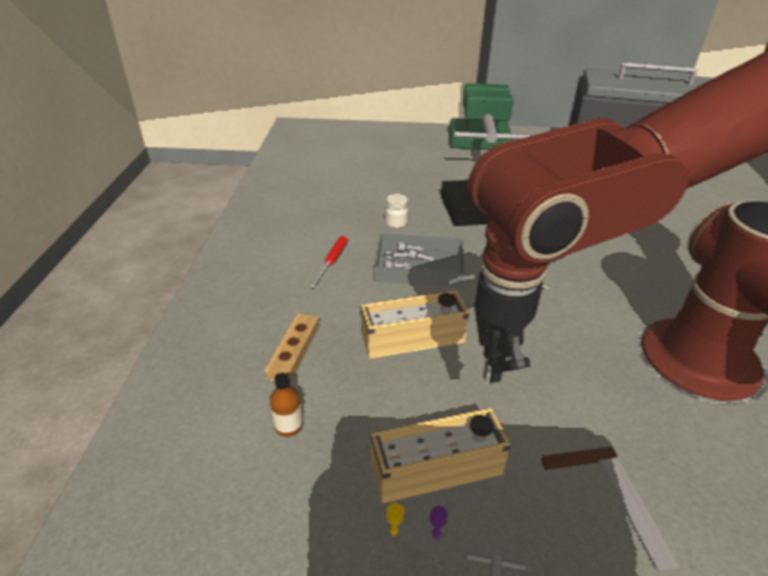

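View pics/c32.png

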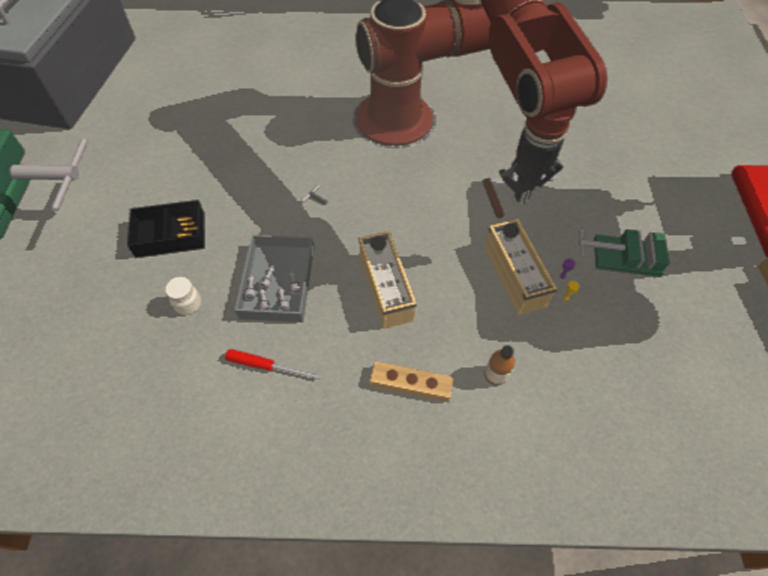

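Both decks are down and locked with all six clips empty. The five bits lie in the tray, the bystanders and look-alikes haven't moved, and the arm is clear.

```bash
python3 -c "
from plant import *
print(job_done())"
```

```text
the job is handed in; nothing more can be done
None
```

The job is done and was handed in at about 71 s.

- **Popping up mag_a:** my first press stopped just short of the bottom and changed nothing. I pressed again to the firm stop and it popped up.
- **Bits:** there were five: three in mag_a and two in mag_b, whose middle clip was empty from the start. I pulled all five and put them in the grey tray. One stayed standing upright, so I tipped it over. All five now lie inside the tray.
- **Locking:** I pressed each emptied magazine to its stop and let go.

The last wrist, side and scene pictures show both decks down in their cases with every clip empty and the gripper clear of everything. The bystanders and the purple and yellow look-alikes look unmoved. I saw no tray knock and no grip slip.

My checks disagreed on position: the fixed cameras and the wrist camera differed by 5–7 mm on where the magazines were. I went by the wrist camera, and every grasp and press landed where it should.

The stop presses peaked at about 47 N, on the knob through the closed fingertips.

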